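# Load connectors under a clamped cover, tightening crisscross

## Robot

A 6-joint arm with a two-finger parallel gripper is mounted at the origin on a cart in front of the work surface, level with it; the furniture and walls round the work are solid. World frame = base frame: x ahead of the robot, y to its left, z up, the work surface at z = 0. Lengths are in m, angles in rad, forces in N, time in s.
With the tool pointing down it reaches from about 0.35 to 0.85 m from the base axis. Payload 8.1 kg.
Tool frame: the origin (TCP) lies at the very end of the fingers, on their centre line; the grasp point (between the pads) lies 19 mm behind it; z points along the fingers, y is the direction in which the jaws open and shut (so a half turn about z gives the same grasp; the last joint's range is limited). The gripper opens to 93 mm and grips with 3 to 60 N. Pads are 15 mm wide; open, the fingers measure 128 mm over their backs; the gripper's body (75 mm by 188 mm) begins 65 mm behind the grasp point.
Start: joints at [1.204, 0.13, 1.488, -0, 1.523, -0.085], TCP at [0.167, 0.576, 0.219] pointing down, gripper open.
Joint ranges: [-2.96, 2.96], [-0.89, 2.26], [0.02, 2.5], [-1.34, 4.48], [0, 2.73], [-2.66, 2.66]. Speed limits (rad/s): [2.39, 2.39, 2.79, 3.14, 3.14, 3.14].

## Interface

Orientations are given as a rotation vector (axis times angle).
In Python, from plant import robot gives the robot as it stands.
- The arm moves only by the tool jog_arm, never from a script. Its argument "commands" is a list of rows, each a list of 3 entries, a list of its own where there are three numbers: the shift along the world's x, y, z scaled (see below), then the turn, a rotation vector about the world's x, y, z scaled (see below), then the closure, from -1 (fully open) to 1 (shut), so that 0 is half open. In form: [[[tx, ty, tz], [ax, ay, az], hand], ...]. A call has 1 to 10 rows; each row is the pose to reach, as a shift and turn from the pose measured when the call began, turning the shorter way round; what a row does not reach only later rows make up. The controller multiplies each number of a shift by 0.6 m and each number of a turn by 2 pi rad. A row lasts 1/8 s, in which the tool goes at most 62.5 mm and 10.7 degrees, less where a joint would pass 70% of its speed; a pose out of reach is approached as far as the arm can. A call with a number of a shift or a turn outside -1 to 1 is refused whole. A call with a gripper value outside its range is refused whole. The fingers move at their own pace and stop on an object; "newtons" is the grip in N (left out, the last holds). Time passes only in rows, so rows that repeat a pose let the fingers close. It gives the time, the measured TCP pose, the force and the opening at its end, in the units of the state.
- robot.read_state(): the state, without advancing time (a new reading comes with each control period).
- robot.read_camera(name): name is "scene" or "top" or "wrist"; returns a dict with "pixels" (384x512x3 uint8, red, green, blue), "fovy" (degrees; the focal length in pixels is half the picture's height over the tangent of half this angle, whatever the lens; pixels are square), "cx", "cy" (the principal point, pixels), "rvec" (rotation vector, rad) and "tvec" (3), from world to camera coordinates, as OpenCV has them; the wrist camera has in their place "tool_from_camera" (4x4, takes a point from camera to tool coordinates, whose origin is the TCP and whose axes are the flange's). Camera axes: x right, y down, z forward; pixel columns grow to the right and rows downward; lengths in m; the calibration is good to about 2 mm. A picture is of the moment at which its call begins: read the wrist's pose just before it. There is no depth.
- robot.close_job(): hands the job in, once; it reports no verdict.
Trained networks look in the newest picture that a camera, given by its name, has taken for a name from the list of things; names that differ only in an ending like _2 or _b are one class to them, and where a whole thing is asked for, a point or a joint stands for the part that bears it (a point fixed in the world has none). Each returns a list of dicts, best first, with "p" (0 to 1); they miss things now and then, are a little off and sometimes report something else, mostly with a low value. They report only what shows in the picture. A call takes as long as a camera call.
- robot.trace(camera, name): "pixels" (384x512 bool, what is visible of it) and "uv" ([column, row] in pixels, amid what is visible of it).
The state is a dict: "t": time; "q": joint angles; "dq": joint speeds; "joint_torque": joint torques, N m; "tool_pos": TCP position; "orientation": TCP orientation; "force": force on the tool from outside, world axes, zero at the start; "wrist_torque": the same for the moment, N m; "opening": finger opening in m.
Only numpy, scipy, OpenCV 4.12 (cv2) and the standard library are available. Lean on these libraries where they do the work, as an engineer would, in place of code of your own. Each camera call takes 0.05 s, during which the arm holds its last target.

## Task

Lift every connector off the pile on the cover plate, the topmost first and without dragging what lies beneath, and lay them all flat in the fixture's tray, none on top of another; then pick up the cover plate by its grip and set it squared up and centred on the tray's rim. Tighten the four hook clamps clockwise in crisscross order, each time going next to the diagonally opposite one: first all four to about half way, then a second round until all four are fully home against their stops. Leave the other things on the bench where they are.

Things in the scene. Friction and masses are not known exactly. Their poses are not given: they have to be found in the camera images.
- fixture: Clamping fixture, grey base with a bare metal tray frame, fixed on the bench, 238 (x) x 224 (y) mm. Origin: centre of its underside, z up. In the middle an open tray, inside 130 (x) x 200 (y) mm; floor 6 mm above the bench, walls 8 mm thick with a flat rim 21 mm above the bench. A hook clamp stands at each corner, at x = +-97, y = +-80 mm.
- cover: Loose flat dark steel cover plate 150 (x) x 220 (y) x 4 mm, 0.35 kg; black upright grip 20 (x) x 12 (y) mm in its middle, its top 34 mm above the plate's underside. Origin: centre of the underside, y along its long side, z up. Lies on the bench with the connectors piled on it. On the tray its underside is 21 mm above the bench and laps the rim 10 mm all round; either way round will do.
- conn_0: Ivory board connector, a straight bar 103 x 16 x 13 mm (solid body 94 x 14 x 12), 25 g; at the start it lies on the cover plate along the plate's x, 46 mm to the +y side of the grip. Origin: centre of its underside, x along its length, z up. Grasp across its width (y).
- conn_1: Ivory board connector, a straight bar 103 x 16 x 13 mm (solid body 94 x 14 x 12), 25 g; at the start it lies on the cover plate along the plate's x, 96 mm to the +y side of the grip. Origin: centre of its underside, x along its length, z up. Grasp across its width (y).
- conn_2: Ivory board connector, a straight bar 103 x 16 x 13 mm (solid body 94 x 14 x 12), 25 g; at the start it (if present) lies across conn_0 and conn_1 on top of both, along the plate's y, centred 34 mm to +x and 71 mm to +y of the grip. Origin: centre of its underside, x along its length, z up. Grasp across its width (y).
- conn_3: Ivory board connector, a straight bar 103 x 16 x 13 mm (solid body 94 x 14 x 12), 25 g; at the start it (if present) lies across conn_0 and conn_1 on top of both, along the plate's y, centred 34 mm to -x and 71 mm to +y of the grip. Origin: centre of its underside, x along its length, z up. Grasp across its width (y).
- clamp_a (a joint): Hook clamp at the fixture's +x +y corner (diagonal partner: clamp_c). Angle in rad: starts at 0 to 0.2 (slack), grows as it is turned clockwise seen from above, 1.2 is half way, 2.4 is the end stop (fully home, hook arm square over the cover's edge). Friction about 0.05 N m; it stays where it is left.
- clamp_a_grip (a point): On this clamp's axis in its black bar grip, 46 mm above the bench (bar 44 mm long, 14 mm thick, from 36 to 56 mm above the bench). x points along the bar and along the hook arm under it (arm 42 mm from the axis, underside 27 mm above the bench, 2.5 mm over the seated cover); z up; turns with the clamp.
- clamp_b (a joint): Hook clamp at the fixture's -x +y corner (diagonal partner: clamp_d). Angle in rad: starts at 0 to 0.2 (slack), grows as it is turned clockwise seen from above, 1.2 is half way, 2.4 is the end stop (fully home, hook arm square over the cover's edge). Friction about 0.05 N m; it stays where it is left.
- clamp_b_grip (a point): On this clamp's axis in its black bar grip, 46 mm above the bench (bar 44 mm long, 14 mm thick, from 36 to 56 mm above the bench). x points along the bar and along the hook arm under it (arm 42 mm from the axis, underside 27 mm above the bench, 2.5 mm over the seated cover); z up; turns with the clamp.
- clamp_c (a joint): Hook clamp at the fixture's -x -y corner (diagonal partner: clamp_a). Angle in rad: starts at 0 to 0.2 (slack), grows as it is turned clockwise seen from above, 1.2 is half way, 2.4 is the end stop (fully home, hook arm square over the cover's edge). Friction about 0.05 N m; it stays where it is left.
- clamp_c_grip (a point): On this clamp's axis in its black bar grip, 46 mm above the bench (bar 44 mm long, 14 mm thick, from 36 to 56 mm above the bench). x points along the bar and along the hook arm under it (arm 42 mm from the axis, underside 27 mm above the bench, 2.5 mm over the seated cover); z up; turns with the clamp.
- clamp_d (a joint): Hook clamp at the fixture's +x -y corner (diagonal partner: clamp_b). Angle in rad: starts at 0 to 0.2 (slack), grows as it is turned clockwise seen from above, 1.2 is half way, 2.4 is the end stop (fully home, hook arm square over the cover's edge). Friction about 0.05 N m; it stays where it is left.
- clamp_d_grip (a point): On this clamp's axis in its black bar grip, 46 mm above the bench (bar 44 mm long, 14 mm thick, from 36 to 56 mm above the bench). x points along the bar and along the hook arm under it (arm 42 mm from the axis, underside 27 mm above the bench, 2.5 mm over the seated cover); z up; turns with the clamp.
- tape: Bystander, to be left alone: amber tape roll. Origin: centre of its underside.
- eraser: Bystander, to be left alone: eraser. Origin: centre of its underside.
- solder: Bystander, to be left alone: solder spool. Origin: centre of its underside.
- jar: Bystander, to be left alone: jar. Origin: centre of its underside.
- cutters: Bystander, to be left alone: flush cutters. Origin: centre of its underside.

How it is judged:
On the way, in this order (a step that is already met when the one before it is completed fails the run):
1. all connectors lie in the tray, released (x of conn_0 in the frame of fixture between -0.058 and 0.058 m and y of conn_0 in the frame of fixture between -0.096 and 0.096 m and z of each of conn_0, conn_1, conn_2, conn_3 in the frame of fixture below 0.016 m and x of conn_1 in the frame of fixture between -0.058 and 0.058 m and y of conn_1 in the frame of fixture between -0.096 and 0.096 m and x of conn_2 in the frame of fixture between -0.058 and 0.058 m and y of conn_2 in the frame of fixture between -0.096 and 0.096 m and x of conn_3 in the frame of fixture between -0.058 and 0.058 m and y of conn_3 in the frame of fixture between -0.096 and 0.096 m and contact force between the fingers and conn_0 below 0.05 N and contact force between the fingers and conn_1 below 0.05 N and contact force between the fingers and conn_2 below 0.05 N and contact force between the fingers and conn_3 below 0.05 N), for 0.2 s.
2. the cover sits centred and flat on the tray's rim, released (x of conn_0 in the frame of fixture between -0.058 and 0.058 m and y of conn_0 in the frame of fixture between -0.096 and 0.096 m and z of each of conn_0, conn_1, conn_2, conn_3 in the frame of fixture below 0.016 m and x of conn_1 in the frame of fixture between -0.058 and 0.058 m and y of conn_1 in the frame of fixture between -0.096 and 0.096 m and x of conn_2 in the frame of fixture between -0.058 and 0.058 m and y of conn_2 in the frame of fixture between -0.096 and 0.096 m and x of conn_3 in the frame of fixture between -0.058 and 0.058 m and y of conn_3 in the frame of fixture between -0.096 and 0.096 m and x of cover in the frame of fixture between -0.007 and 0.007 m and y of cover in the frame of fixture between -0.007 and 0.007 m and z of cover in the frame of fixture between 0.019 and 0.0235 m and angle between the x axis of cover and the x axis of fixture, either way round below 0.06 rad and angle between cover's own z axis and vertical below 0.04 rad and contact force between the fingers and cover below 0.05 N), for 0.2 s.
3. all four clamps turned to about half way (0.8 to 1.7 rad) (value of joint clamp_a between 0.8 and 1.7 rad and value of joint clamp_b between 0.8 and 1.7 rad and value of joint clamp_c between 0.8 and 1.7 rad and value of joint clamp_d between 0.8 and 1.7 rad), for 0.1 s.
4. all four clamps fully home (over 2.2 rad) (value of joint each of clamp_a, clamp_b, clamp_c, clamp_d above 2.2 rad), for 0.1 s.
At the end, for the whole second after the job is handed in: Every connector present lies in the tray (inside its walls, resting on its floor), the cover lies flat and still on the rim within 7 mm of centred along both sides and within 0.06 rad of square, and all four clamps are turned beyond 2.2 rad (all of step 4 and x of conn_0 in the frame of fixture between -0.058 and 0.058 m and y of conn_0 in the frame of fixture between -0.096 and 0.096 m and z of each of conn_0, conn_1, conn_2, conn_3 in the frame of fixture below 0.016 m and x of conn_1 in the frame of fixture between -0.058 and 0.058 m and y of conn_1 in the frame of fixture between -0.096 and 0.096 m and x of conn_2 in the frame of fixture between -0.058 and 0.058 m and y of conn_2 in the frame of fixture between -0.096 and 0.096 m and x of conn_3 in the frame of fixture between -0.058 and 0.058 m and y of conn_3 in the frame of fixture between -0.096 and 0.096 m and x of cover in the frame of fixture between -0.007 and 0.007 m and y of cover in the frame of fixture between -0.007 and 0.007 m and z of cover in the frame of fixture between 0.019 and 0.0235 m and angle between the x axis of cover and the x axis of fixture, either way round below 0.06 rad and angle between cover's own z axis and vertical below 0.04 rad and linear speed of cover below 0.02 m/s); the robot touches nothing.
It fails at once if two neighbouring clamps were turned before their diagonal partners, in the first round (turned: beyond 0.6 rad) or in the second (beyond 1.8 rad) ((value of joint each of clamp_a, clamp_b above 0.6 rad and value of joint each of clamp_c, clamp_d below 0.6 rad) or (value of joint each of clamp_b, clamp_c above 0.6 rad and value of joint each of clamp_d, clamp_a below 0.6 rad) or (value of joint each of clamp_c, clamp_d above 0.6 rad and value of joint each of clamp_a, clamp_b below 0.6 rad) or (value of joint each of clamp_d, clamp_a above 0.6 rad and value of joint each of clamp_b, clamp_c below 0.6 rad) or (value of joint each of clamp_a, clamp_b above 1.8 rad and value of joint each of clamp_c, clamp_d below 1.8 rad) or (value of joint each of clamp_b, clamp_c above 1.8 rad and value of joint each of clamp_d, clamp_a below 1.8 rad) or (value of joint each of clamp_c, clamp_d above 1.8 rad and value of joint each of clamp_a, clamp_b below 1.8 rad) or (value of joint each of clamp_d, clamp_a above 1.8 rad and value of joint each of clamp_b, clamp_c below 1.8 rad)).
It fails at once if a clamp was turned beyond 1.8 rad before all four had had their first turn (0.6 rad) ((value of joint clamp_a above 1.8 rad and value of joint clamp_b below 0.6 rad) or (value of joint clamp_a above 1.8 rad and value of joint clamp_c below 0.6 rad) or (value of joint clamp_a above 1.8 rad and value of joint clamp_d below 0.6 rad) or (value of joint clamp_b above 1.8 rad and value of joint clamp_a below 0.6 rad) or (value of joint clamp_b above 1.8 rad and value of joint clamp_c below 0.6 rad) or (value of joint clamp_b above 1.8 rad and value of joint clamp_d below 0.6 rad) or (value of joint clamp_c above 1.8 rad and value of joint clamp_a below 0.6 rad) or (value of joint clamp_c above 1.8 rad and value of joint clamp_b below 0.6 rad) or (value of joint clamp_c above 1.8 rad and value of joint clamp_d below 0.6 rad) or (value of joint clamp_d above 1.8 rad and value of joint clamp_a below 0.6 rad) or (value of joint clamp_d above 1.8 rad and value of joint clamp_b below 0.6 rad) or (value of joint clamp_d above 1.8 rad and value of joint clamp_c below 0.6 rad)).
It fails at once if a lower connector was dragged over 25 mm while another lay on it (height (world z) of cover below 0.01 m and distance of any of conn_0, conn_1 from where it was at the start of the episode above 0.025 m and ((z of conn_2 in the frame of cover above 0.01 m and horizontal distance between conn_2 and cover below 0.11 m) or (z of conn_3 in the frame of cover above 0.01 m and horizontal distance between conn_3 and cover below 0.11 m))).
It fails at once if the cover was dragged over 20 mm with connectors still on it (height (world z) of cover below 0.01 m and distance of cover from where it was at the start of the episode above 0.02 m and ((horizontal distance between conn_0 and cover below 0.13 m and height (world z) of conn_0 below 0.03 m) or (horizontal distance between conn_1 and cover below 0.13 m and height (world z) of conn_1 below 0.03 m) or (horizontal distance between conn_2 and cover below 0.13 m and height (world z) of conn_2 below 0.03 m) or (horizontal distance between conn_3 and cover below 0.13 m and height (world z) of conn_3 below 0.03 m))).
It fails at once if a bystander on the bench was moved over 30 mm (distance of any of tape, eraser, solder, jar, cutters from where it was at the start of the episode above 0.03 m).
Of conn_2, conn_3 only 1 to 2 are there at a start; the rules pass over those that are not, and their reading is None.
At some moment in a run one of conn_2, conn_3 may be knocked a few centimetres aside while the robot is not near it.
Once in a run the grip may slacken for a moment while it holds something.
It also fails if it takes over 210 s, if anything falls off the work surface, if the arm or the gripper's body presses on something with over 40 N, if the wrist force passes 120 N, or if a joint passes its speed limit or range.

## Working session

There is one attempt and no reset: what is moved stays moved. The work goes in short steps, Python scripts to look and compute and a tool call to move; the robot and the scene stay as the last step left them, time stands still between calls to the robot, and variables do not carry over. Pictures are saved under pics/ and viewed, and the job is handed in when it is done.

Besides the shell and the picture viewer there is one more tool, called after ">>>" by a JSON object that holds its "name" and its "arguments", one argument or row to a line. jog_arm: Moves the arm, as the interface text tells. Shifts and turns lie within -1 to 1; 1 stands for 0.6 m of shift or 2 pi rad of turn. Its arguments: {"type":"object","properties":{"commands":{"type":"array"},"newtons":{"type":"number"}},"required":["commands"]}

```bash
ls; mkdir -p pics; cat > h.py <<'E'
import numpy as np, cv2
from plant import robot
def save(cam,name):
    d=robot.read_camera(cam); cv2.imwrite(f'pics/{name}.png',d['pixels'][:,:,::-1].copy()); return d
def cammat(d):
    f=d['pixels'].shape[0]/2/np.tan(np.radians(d['fovy'])/2)
    K=np.array([[f,0,d['cx']],[0,f,d['cy']],[0,0,1.]])
    if 'rvec' in d and d['rvec'] is not None:
        R=cv2.Rodrigues(np.array(d['rvec'],float))[0]; t=np.array(d['tvec'],float).ravel()
    else:
        s=d['state']; T=np.eye(4);T[:3,:3]=cv2.Rodrigues(np.array(s['orientation'],float))[0];T[:3,3]=s['tool_pos']
        M=np.linalg.inv(T@np.array(d['tool_from_camera'])); R=M[:3,:3];t=M[:3,3]
    return K,R,t
def take(cam,name):
    s=robot.read_state(); d=save(cam,name); d['state']=s; return d
def unproj(d,uv,z):
    K,R,t=cammat(d); uv=np.atleast_2d(uv).astype(float)
    r=(np.linalg.inv(K)@np.c_[uv,np.ones(len(uv))].T).T@R  # R^T r
    c=-R.T@t
    return c+r*((z-c[2])/r[:,2])[:,None]
def proj(d,X):
    K,R,t=cammat(d); p=(R@np.atleast_2d(X).T).T+t; p=p@K.T; return p[:,:2]/p[:,2:]
E
python3 - <<'E'
from h import *
for c in ['scene','top','wrist']:
    d=take(c,c+'0'); print(c,{k:v for k,v in d.items() if k not in('pixels','state')})
print(d['state'])
E
```

```text
pics
scene {'fovy': 50.46268310113847, 'cx': 257.91869008721216, 'cy': 192.4996605462451, 'rvec': array([ 2.21203598, -0.68791508,  0.2972408 ]), 'tvec': array([-0.48307506,  0.24901453,  0.8633933 ])}
top {'fovy': 45.45084731980036, 'cx': 257.94889521330407, 'cy': 192.04043168148976, 'rvec': array([ 2.1188841 , -2.13189631,  0.20096276]), 'tvec': array([-0.04073198,  0.55849478,  1.20213165])}
wrist {'fovy': 65.71161463134514, 'cx': 258.6897425763035, 'cy': 191.12333776043408, 'tool_from_camera': array([[-1.28309137e-05, -9.62242296e-01, -2.72194349e-01,
         7.65057866e-02],
       [ 9.99999398e-01,  2.86343295e-04, -1.05939942e-03,
        -1.80710021e-03],
       [ 1.09733996e-03, -2.72194198e-01,  9.62241713e-01,
        -1.65872256e-01],
       [ 0.00000000e+00,  0.00000000e+00,  0.00000000e+00,
         1.00000000e+00]])}
{'t': 0.1, 'q': array([ 1.20359932e+00,  1.31084298e-01,  1.48915770e+00, -1.00854645e-05,
        1.52298469e+00, -8.53583080e-02]), 'dq': array([ 0.00040585, -0.00240918, -0.00248929,  0.00049588,  0.00290312,
        0.00058792]), 'joint_torque': array([ 2.58035754e-03, -5.61338818e+01, -4.93093443e+01,  7.72401458e-02,
        2.90833233e-02, -1.09995685e-04]), 'tool_pos': array([0.16665032, 0.57586839, 0.2177001 ]), 'orientation': array([-4.41196385e-01, -3.11009683e+00,  2.50456860e-03]), 'force': array([ 0.15486065, -0.35905765, -0.27379133]), 'wrist_torque': array([-0.02008865,  0.02180113, -0.02976037]), 'opening': 0.09272406899570389}
```

View pics/top0.png

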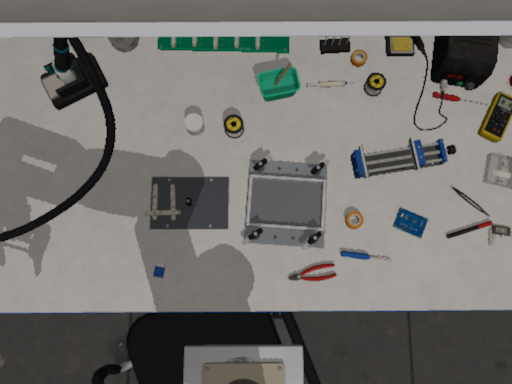

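View pics/scene0.png

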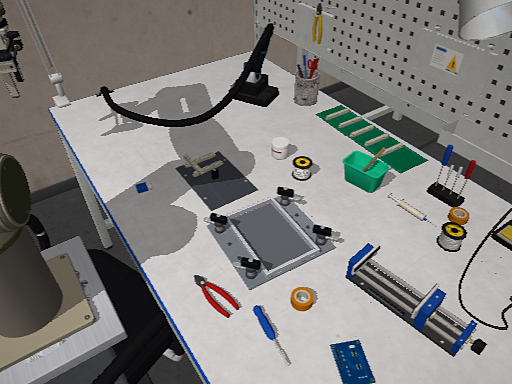

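View pics/wrist0.png

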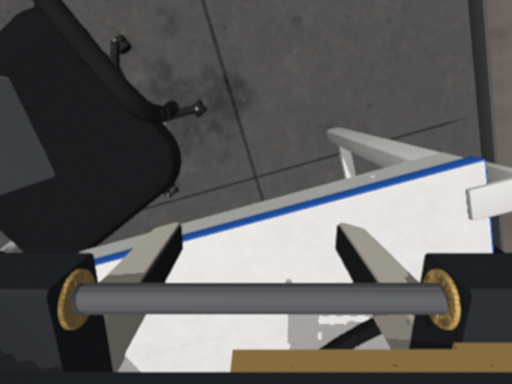

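```bash
python3 - <<'E'
from h import *
d=take('top','top1')
print(proj(d,[[0,0,0],[0.167,0.576,0.219],[.5,0,0],[.5,.3,0]]))
sc=take('scene','scene1'); print(proj(sc,[[0,0,0],[0.167,0.576,0.219],[.5,0,0]]))
im=d['pixels'][:,:,::-1]
cv2.imwrite('pics/topz.png',cv2.resize(im[130:290,110:350],None,fx=3.3,fy=3.3,interpolation=cv2.INTER_CUBIC))
for n in ['cover','fixture','conn_0','clamp_a','clamp_a_grip','tape','eraser','solder','jar','cutters']:
    for r in robot.trace('top',n):
        m=r['pixels']; print(n,round(r['p'],2),np.round(r['uv'],1),m.sum(),np.round(unproj(d,r['uv'],0.01)[0],3))
np.save('dtop.npy',d,allow_pickle=True)
E
```

```text
[[242.41621611 405.016099  ]
 [-20.63764827 353.29060563]
 [242.40102748 215.80233899]
 [136.06019739 216.43811515]]
[[ 29.95175907 310.01158275]
 [ 18.71867066  88.44476883]
 [231.23205106 214.88381627]]
cover 0.89 [192.3 200.6] 3778 [0.543 0.141 0.01 ]
fixture 0.78 [286.1 202.6] 6614 [ 0.535 -0.123  0.01 ]
conn_0 0.56 [154.2 196.8] 138 [0.554 0.249 0.01 ]
conn_0 0.52 [159.2 210.9] 178 [0.514 0.233 0.01 ]
conn_0 0.49 [252.  236.9] 160 [ 0.439 -0.027  0.01 ]
conn_0 0.43 [169.6 199.2] 134 [0.547 0.205 0.01 ]
clamp_a 0.66 [310.8 240. ] 127 [ 0.43 -0.19  0.01]
clamp_a 0.65 [318.3 166.2] 104 [ 0.64  -0.217  0.01 ]
clamp_a 0.53 [258.2 164.6] 132 [ 0.646 -0.046  0.01 ]
tape 0.7 [352.2 224.9] 180 [ 0.471 -0.307  0.01 ]
eraser 0.57 [158.6 268.7] 144 [0.354 0.229 0.01 ]
solder 0.84 [234.3 127.1] 347 [0.759 0.023 0.01 ]
solder 0.59 [309.7 239.4] 149 [ 0.432 -0.187  0.01 ]
jar 0.77 [192.9 126.6] 329 [0.761 0.144 0.01 ]
cutters 0.66 [311.4 273.1] 308 [ 0.339 -0.189  0.01 ]
```

View pics/topz.png

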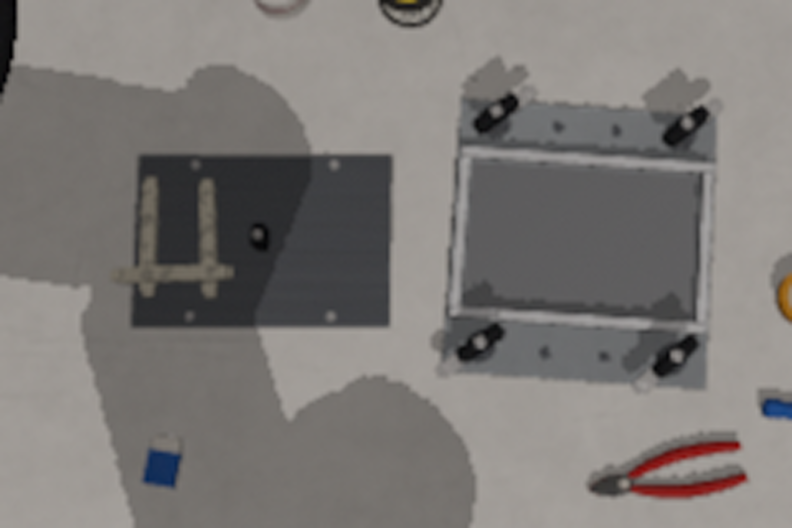

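```bash
python3 - <<'E'
from h import *
sc=take('scene','s2'); d=take('top','t2')
for uv in [(105,92),(120,112),(150,122),(175,125),(215,110),(240,80)]:
    for z in np.arange(0.0,.6,.1):
        X=unproj(sc,uv,z)[0]; print(uv,np.round(X,2),np.round(proj(d,X)[0]))
im=sc['pixels'][60:230,80:360,::-1]
cv2.imwrite('pics/scz.png',cv2.resize(im,None,fx=2.8,fy=2.8,interpolation=cv2.INTER_CUBIC))
E
```

```text
(105, 92) [0.45 0.86 0.  ] [-64. 235.]
(105, 92) [0.41 0.66 0.1 ] [-14. 247.]
(105, 92) [0.37 0.45 0.2 ] [ 46. 262.]
(105, 92) [0.33 0.25 0.3 ] [119. 280.]
(105, 92) [0.28 0.05 0.4 ] [210. 302.]
(105, 92) [ 0.24 -0.15  0.5 ] [326. 330.]
(120, 112) [0.45 0.68 0.  ] [ -0. 237.]
(120, 112) [0.4 0.5 0.1] [ 47. 249.]
(120, 112) [0.36 0.32 0.2 ] [102. 263.]
(120, 112) [0.32 0.14 0.3 ] [170. 281.]
(120, 112) [ 0.28 -0.04  0.4 ] [255. 303.]
(120, 112) [ 0.24 -0.21  0.5 ] [363. 331.]
(150, 122) [0.51 0.55 0.  ] [ 47. 214.]
(150, 122) [0.46 0.39 0.1 ] [ 90. 228.]
(150, 122) [0.41 0.23 0.2 ] [143. 243.]
(150, 122) [0.36 0.07 0.3 ] [207. 263.]
(150, 122) [ 0.31 -0.1   0.4 ] [286. 287.]
(150, 122) [ 0.26 -0.26  0.5 ] [388. 318.]
(175, 125) [0.57 0.48 0.  ] [ 72. 192.]
(175, 125) [0.51 0.33 0.1 ] [114. 207.]
(175, 125) [0.45 0.18 0.2 ] [165. 224.]
(175, 125) [0.4  0.03 0.3 ] [226. 245.]
(175, 125) [ 0.34 -0.13  0.4 ] [303. 271.]
(175, 125) [ 0.28 -0.28  0.5 ] [401. 305.]
(215, 110) [0.73 0.49 0.  ] [ 73. 137.]
(215, 110) [0.65 0.34 0.1 ] [114. 154.]
(215, 110) [0.57 0.18 0.2 ] [164. 175.]
(215, 110) [0.5  0.03 0.3 ] [224. 200.]
(215, 110) [ 0.42 -0.12  0.4 ] [300. 231.]
(215, 110) [ 0.34 -0.28  0.5 ] [398. 271.]
(240, 80) [0.93 0.64 0.  ] [29. 73.]
(240, 80) [0.83 0.47 0.1 ] [71. 93.]
(240, 80) [0.72 0.29 0.2 ] [122. 117.]
(240, 80) [0.62 0.12 0.3 ] [185. 146.]
(240, 80) [ 0.51 -0.05  0.4 ] [264. 183.]
(240, 80) [ 0.4  -0.23  0.5 ] [366. 231.]
```

View pics/scz.png

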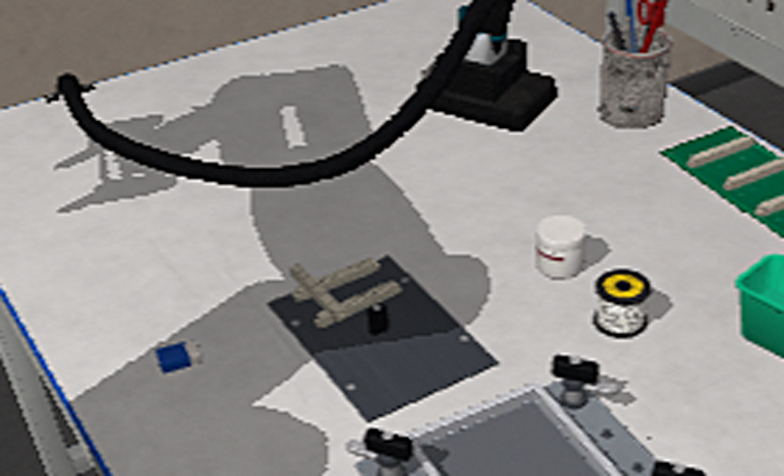

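>>> {"name": "jog_arm", "arguments": {
  "commands": [
    [[0.42,-0.71,0.187],[0,0,0.045],-1],
    [[0.42,-0.71,0.187],[0,0,0.045],-1],
    [[0.42,-0.71,0.187],[0,0,0.045],-1],
    [[0.42,-0.71,0.187],[0,0,0.045],-1],
    [[0.42,-0.71,0.187],[0,0,0.045],-1],
    [[0.42,-0.71,0.187],[0,0,0.045],-1],
    [[0.42,-0.71,0.187],[0,0,0.045],-1],
    [[0.42,-0.71,0.187],[0,0,0.045],-1],
    [[0.42,-0.71,0.187],[0,0,0.045],-1],
    [[0.42,-0.71,0.187],[0,0,0.045],-1]
  ],
  "newtons": 20
}}

```text
t: 2.1
tool_pos: [0.4189, 0.1502, 0.3308]
orientation: [-0.001, -3.141, -0.001]
force: [-0.2, 0.3, 1.2]
opening: 0.0931
```

```bash
python3 - <<'E'
from h import *
d=take('wrist','w1'); print(d['state']['tool_pos'],d['state']['orientation'])
np.save('w1.npy',d,allow_pickle=True)
for n in ['cover','conn_0']:
    for r in robot.trace('wrist',n):
        print(n,round(r['p'],2),np.round(r['uv'],1),r['pixels'].sum(),np.round(unproj(d,r['uv'],0.01)[0],3))
E
```

```text
[0.41891793 0.15020363 0.33082754] [-1.21452534e-03 -3.14149346e+00 -7.00516951e-04]
cover 0.84 [253.4 220.3] 8588 [0.532 0.139 0.01 ]
conn_0 0.82 [305.4 205.9] 484 [0.506 0.229 0.01 ]
conn_0 0.77 [310.2 224.8] 361 [0.541 0.239 0.01 ]
conn_0 0.6 [287.6 226.7] 364 [0.545 0.199 0.01 ]
```

View pics/w1.png

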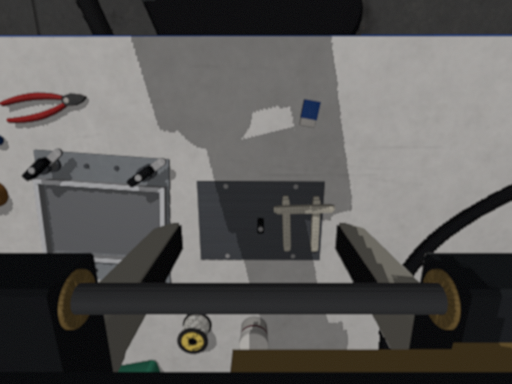

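```bash
cat >> h.py <<'E'
def rect(d,mask,z):
    v,u=np.nonzero(mask); P=unproj(d,np.c_[u,v],z)[:,:2].astype(np.float32)*1000
    (c,(w,h),a)=cv2.minAreaRect(P)
    if w<h: w,h=h,w; a+=90
    return np.round(c,1),round(w,1),round(h,1),round(((a+90)%180)-90,2)  # long axis angle from world x deg
def pca(d,mask,z):
    v,u=np.nonzero(mask); P=unproj(d,np.c_[u,v],z)[:,:2]*1000
    c=P.mean(0); w,V=np.linalg.eigh(np.cov((P-c).T)); a=np.degrees(np.arctan2(V[1,1],V[0,1]))
    return np.round(c,1),np.round(np.sqrt(w[::-1]*12),1),round(((a+90)%180)-90,2)
E
python3 - <<'E'
from h import *
for cam in ['wrist','top']:
    d=take(cam,'x_'+cam)
    for n,z in [('cover',.004),('conn_0',.017),('conn_0',.03),('fixture',.006)]:
        for r in robot.trace(cam,n):
            if r['p']>.4: print(cam,n,z,round(r['p'],2),np.round(r['uv']),rect(d,r['pixels'],z),pca(d,r['pixels'],z))
    if cam=='wrist': cv2.imwrite('pics/wz.png',cv2.resize(d['pixels'][165:275,185:345,::-1],None,fx=5,fy=5,interpolation=cv2.INTER_CUBIC))
E
```

```text
wrist cover 0.004 0.65 [253. 217.] (array([538.2, 150.1]), 219.6, 150.2, 89.6) (array([535.5, 140.9]), array([211.4, 155.7]), np.float64(89.37))
wrist cover 0.004 0.5 [308. 114.] (array([352.2, 228.9]), 41.4, 28.0, -9.05) (array([351.7, 228.9]), array([40.4, 26.9]), np.float64(-8.41))
wrist conn_0 0.017 0.72 [303. 209.] (array([509.5, 224.6]), 100.7, 14.4, -89.82) (array([509.2, 223.5]), array([97.2, 15.1]), np.float64(-88.52))
wrist conn_0 0.017 0.55 [310. 227.] (array([537.3, 244.7]), 102.1, 13.3, 0.26) (array([542.9, 244.7]), array([96.5, 13. ]), np.float64(0.57))
wrist conn_0 0.017 0.53 [283. 231.] (array([535.6, 194.6]), 98.4, 15.7, 1.75) (array([541.8, 194.8]), array([91.6, 14.2]), np.float64(2.87))
wrist conn_0 0.017 0.48 [143. 173.] (array([445.4, -37.7]), 75.5, 23.5, -47.38) (array([446. , -38.3]), array([70.8, 17.6]), np.float64(-56.45))
wrist conn_0 0.03 0.72 [303. 209.] (array([505. , 222.6]), 97.9, 14.0, -89.82) (array([504.7, 221.5]), array([94.6, 14.7]), np.float64(-88.52))
wrist conn_0 0.03 0.55 [310. 227.] (array([532. , 242.2]), 99.4, 13.0, 0.26) (array([537.4, 242.
[... 639 characters left out ...]
04 0.45 [254. 237.] (array([441.1, -27. ]), 61.1, 21.8, -45.24) (array([443.4, -27.8]), array([57. , 17.5]), np.float64(-54.23))
top conn_0 0.017 0.62 [170. 200.] (array([550.8, 197. ]), 71.5, 11.3, 1.57) (array([552.3, 196.8]), array([69.8, 13.3]), np.float64(2.64))
top conn_0 0.03 0.62 [170. 200.] (array([548.5, 194.6]), 70.7, 11.2, 1.57) (array([549.9, 194.4]), array([69.1, 13.2]), np.float64(2.64))
top fixture 0.006 0.83 [285. 205.] (array([ 539.5, -122.5]), 259.7, 227.1, -4.98) (array([ 533.4, -122. ]), array([242.8, 224.5]), np.float64(-12.22))
top fixture 0.006 0.47 [258. 163.] (array([652.8, -55.4]), 61.5, 26.8, -41.28) (array([649.9, -55. ]), array([57. , 22.1]), np.float64(-53.18))
```

View pics/wz.png

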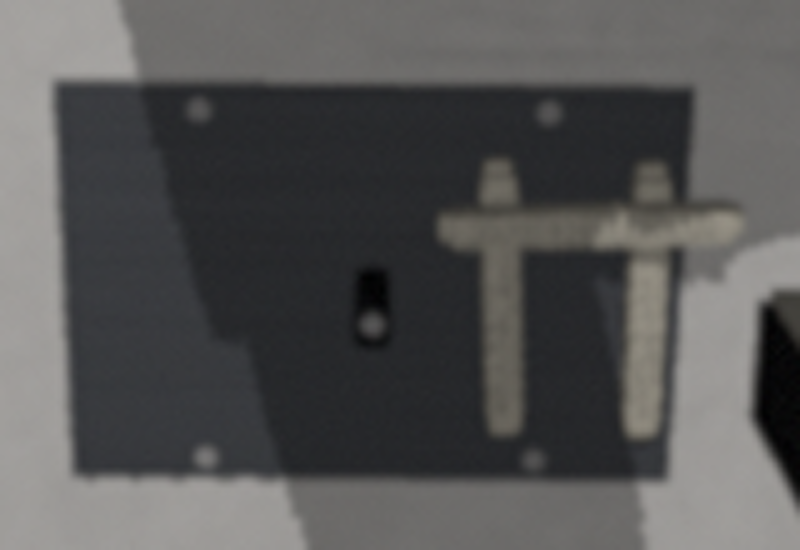

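>>> {"name": "jog_arm", "arguments": {
  "commands": [
    [[0.1427,0.1197,-0.385],[0,0,-0.249],-0.1],
    [[0.1427,0.1197,-0.385],[0,0,-0.249],-0.1],
    [[0.1427,0.1197,-0.385],[0,0,-0.249],-0.1],
    [[0.1427,0.1197,-0.385],[0,0,-0.249],-0.1],
    [[0.1427,0.1197,-0.385],[0,0,-0.249],-0.1],
    [[0.1427,0.1197,-0.385],[0,0,-0.249],-0.1],
    [[0.1427,0.1197,-0.385],[0,0,-0.249],-0.1],
    [[0.1427,0.1197,-0.385],[0,0,-0.249],-0.1],
    [[0.1427,0.1197,-0.385],[0,0,-0.249],-0.1],
    [[0.1427,0.1197,-0.385],[0,0,-0.249],-0.1]
  ]
}}

```text
t: 4.0
tool_pos: [0.5044, 0.2223, 0.0998]
orientation: [-2.213, -2.23, 0.0]
force: [0.9, -0.2, 0.8]
opening: 0.0514
```

```bash
python3 - <<'E'
from h import *
d=take('wrist','w2'); s=d['state'];print(s['tool_pos'],s['orientation'],s['q'])
for r in robot.trace('wrist','conn_0'):
    print(round(r['p'],2),np.round(r['uv']),rect(d,r['pixels'],.03))
d=take('top','t3')
for r in robot.trace('top','conn_0'): print(round(r['p'],2),np.round(r['uv']),rect(d,r['pixels'],.03))
E
```

```text
[0.5044349  0.2222509  0.09978873] [-2.21263970e+00 -2.23014693e+00  1.20382605e-04] [3.21983226e-01 8.83670202e-02 1.75540377e+00 4.66300261e-06
 1.29790998e+00 3.14100819e-01]
0.76 [303. 221.] (array([536.5, 203.2]), 95.0, 15.1, 2.81)
0.58 [264. 189.] (array([506.1, 226.4]), 99.0, 13.2, -88.34)
0.67 [170. 202.] (array([533.2, 194.2]), 95.8, 11.1, 1.57)
0.42 [168. 210.] (array([506.3, 197.6]), 47.1, 13.9, 89.66)
0.38 [317. 169.] (array([ 633.1, -216.5]), 57.1, 19.9, -45.34)
```

View pics/w2.png

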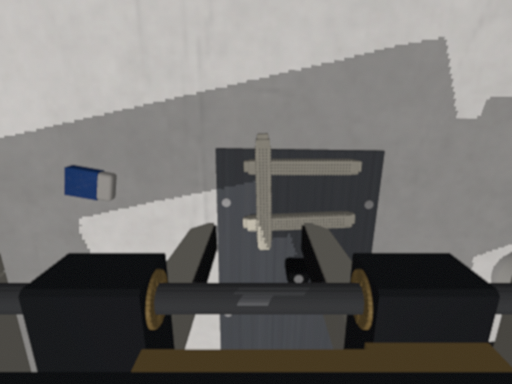

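>>> {"name": "jog_arm", "arguments": {
  "commands": [
    [[0.0015,0.001,-0.08],[0,0,0],-0.1],
    [[0.0015,0.001,-0.145],[0,0,0],-0.1],
    [[0.0015,0.001,-0.145],[0,0,0],-0.1],
    [[0.0015,0.001,-0.145],[0,0,0],1],
    [[0.0015,0.001,-0.145],[0,0,0],1],
    [[0.0015,0.001,-0.145],[0,0,0],1],
    [[0.0015,0.001,-0.145],[0,0,0],1],
    [[0.0015,0.001,-0.145],[0,0,0],1],
    [[0.0015,0.001,-0.145],[0,0,0],1]
  ],
  "newtons": 20
}}

```text
t: 5.32
tool_pos: [0.5057, 0.223, 0.0134]
orientation: [2.212, 2.231, 0.001]
force: [-0.4, -0.3, 4.8]
opening: 0.0113
```

>>> {"name": "jog_arm", "arguments": {
  "commands": [
    [[0,0,0.03],[0,0,0],1],
    [[0,0,0.08],[0,0,0],1],
    [[0,0,0.16],[0,0,0],1],
    [[0,0,0.25],[0,0,0],1],
    [[0,0,0.25],[0,0,0],1]
  ]
}}

```text
t: 5.95
tool_pos: [0.5092, 0.2242, 0.1705]
orientation: [2.208, 2.227, 0.016]
force: [0.1, 0.0, -1.0]
opening: 0.0107
```

```bash
python3 - <<'E'
from h import *
d=take('wrist','w3'); s=d['state'];print(s['tool_pos'],s['opening'])
E
```

```text
[0.50918103 0.22419392 0.17048854] 0.010749865420448783
```

View pics/w3.png

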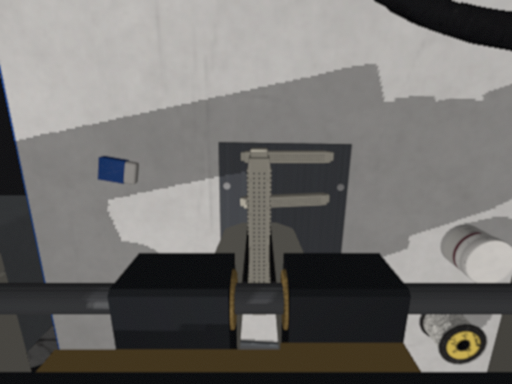

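>>> {"name": "jog_arm", "arguments": {
  "commands": [
    [[-0.148,-0.573,0.267],[0,0,0.239],1],
    [[-0.148,-0.573,0.267],[0,0,0.239],1],
    [[-0.148,-0.573,0.267],[0,0,0.239],1],
    [[-0.148,-0.573,0.267],[0,0,0.239],1],
    [[-0.148,-0.573,0.267],[0,0,0.239],1],
    [[-0.148,-0.573,0.267],[0,0,0.239],1],
    [[-0.148,-0.573,0.267],[0,0,0.239],1],
    [[-0.148,-0.573,0.267],[0,0,0.239],1],
    [[-0.148,-0.573,0.267],[0,0,0.239],1],
    [[-0.148,-0.573,0.267],[0,0,0.239],1]
  ]
}}

```text
t: 7.25
tool_pos: [0.4182, -0.1201, 0.3261]
orientation: [-0.097, -3.136, -0.012]
force: [0.3, 0.5, -0.6]
opening: 0.0109
```

```bash
python3 - <<'E'
from h import *
d=take('wrist','w4'); s=d['state'];print(s['tool_pos'],s['orientation'],s['opening'],s['q'])
np.save('w4.npy',d,allow_pickle=True)
for n in ['fixture','clamp_a']:
  for r in robot.trace('wrist',n): print(n,round(r['p'],2),np.round(r['uv']),rect(d,r['pixels'],.006))
cv2.imwrite('pics/w4z.png',cv2.resize(d['pixels'][130:310,160:400,::-1],None,fx=3.3,fy=3.3,interpolation=cv2.INTER_CUBIC))
E
```

```text
[ 0.41816125 -0.12010137  0.32605331] [-0.09669857 -3.13580818 -0.01185423] 0.010926882247932852 [-0.40243891 -0.33477508  1.72860128  0.00558395  1.75448771 -1.91057948]
clamp_a 0.98 [313. 172.] (array([445.5, -22.5]), 67.6, 27.7, -52.96)
clamp_a 0.77 [212. 166.] (array([ 433.3, -195. ]), 70.1, 22.1, -48.99)
```

View pics/w4.png

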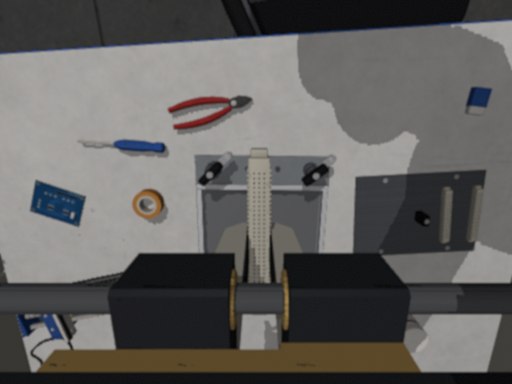

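View pics/w4z.png

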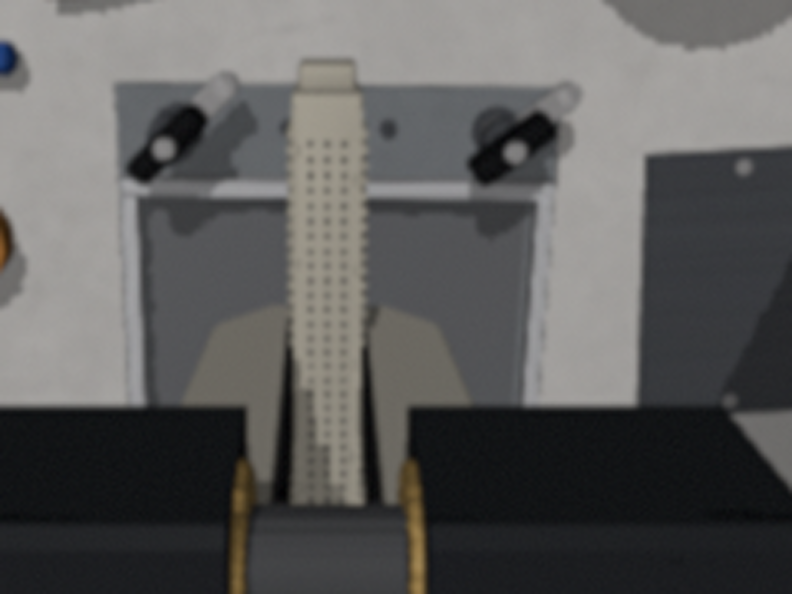

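```bash
cat > fit.py <<'E'
from h import *
from scipy.optimize import least_squares
t=np.load('dtop.npy',allow_pickle=True).item(); w=np.load('w4.npy',allow_pickle=True).item()
o=np.array([110,130]); tz=lambda a:np.array(a)/3.3+o
ow=np.array([160,130]); wz=lambda a:np.array(a)/3.3+ow
zk=.058
obs=[(t,tz((497,110)),(97,80),zk),(t,tz((481,342)),(-97,80),zk),(t,tz((677,355)),(-97,-80),zk),(t,tz((687,126)),(97,-80),zk),
(t,tz((460,148)),(73,108),.021),(t,tz((714,165)),(73,-108),.021),(t,tz((707,330)),(-73,-108),.021),(t,tz((450,315)),(-73,108),.021),
(w,wz((164,149)),(-97,-80),zk),(w,wz((516,151)),(-97,80),zk),(w,wz((122,183)),(-73,-108),.021),(w,wz((555,190)),(-73,108),.021),
(w,wz((116,86)),(-119,-112),.006),(w,wz((565,92)),(-119,112),.006)]
def res(p,ob=obs):
    r=[]
    for d,uv,xy,z in ob:
        X=unproj(d,uv,z)[0][:2]*1000; c,s=np.cos(p[2]),np.sin(p[2])
        r+=list(np.array([[c,-s],[s,c]])@np.array(xy)+p[:2]-X)
    return r
for ob in (obs,obs[:8],obs[8:]):
    f=least_squares(lambda p:res(p,ob),[535,-120,0],loss='soft_l1',f_scale=3); print(np.round(f.x,4)); print(np.round(np.reshape(res(f.x,ob),(-1,2)),1).tolist())
E
python3 fit.py
```

```text
[ 5.355108e+02 -1.230961e+02 -7.790000e-02]
[[0.9, 1.1], [1.2, 1.8], [0.2, 1.0], [3.1, -0.2], [3.1, -0.7], [2.4, 0.9], [-1.9, 1.6], [0.9, 1.9], [-0.7, -1.0], [0.8, -0.5], [-2.5, -1.7], [-2.9, -0.7], [-2.6, -1.6], [-2.2, -1.6]]
[ 5.342829e+02 -1.240267e+02 -7.310000e-02]
[[-0.7, 0.6], [-0.5, 0.4], [-0.6, -0.4], [2.3, -0.7], [1.4, -1.2], [1.7, 0.3], [-2.7, 0.3], [-0.8, 0.6]]
[ 5.372897e+02 -1.218040e+02 -7.690000e-02]
[[1.2, 0.2], [2.5, 0.7], [-0.6, -0.5], [-1.2, 0.5], [-0.7, -0.5], [-0.5, -0.4]]
```

>>> {"name": "jog_arm", "arguments": {
  "commands": [
    [[0.1885,-0.0965,-0.2],[0,0,-0.0024],1],
    [[0.1885,-0.0965,-0.2],[0,0,-0.0024],1],
    [[0.1885,-0.0965,-0.3],[0,0,-0.0024],1],
    [[0.1885,-0.0965,-0.4],[0,0,-0.0024],1],
    [[0.1885,-0.0965,-0.4],[0,0,-0.0024],1],
    [[0.1885,-0.0965,-0.41],[0,0,-0.0024],1],
    [[0.1885,-0.0965,-0.41],[0,0,-0.0024],1],
    [[0.1885,-0.0965,-0.41],[0,0,-0.0024],1]
  ]
}}

```text
t: 8.4
tool_pos: [0.5331, -0.1783, 0.0832]
orientation: [0.122, 3.139, 0.009]
force: [-0.6, -0.1, 0.5]
opening: 0.011
```

```bash
python3 - <<'E'
from h import *
d=take('wrist','w5'); s=d['state'];print(s['tool_pos'],s['orientation'],s['opening'],s['q'])
d=take('top','t5');cv2.imwrite('pics/t5z.png',cv2.resize(d['pixels'][130:290,110:350,::-1],None,fx=3.3,fy=3.3,interpolation=cv2.INTER_CUBIC))
E
```

```text
[ 0.53310665 -0.17828396  0.08318416] [0.12183524 3.13881815 0.00900482] 0.011047189947495456 [-0.41763286  0.13618627  1.73609534  0.00572947  1.27106642 -1.91253336]
```

View pics/w5.png

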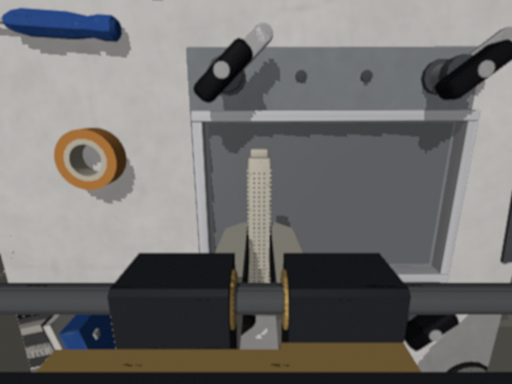

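View pics/t5z.png

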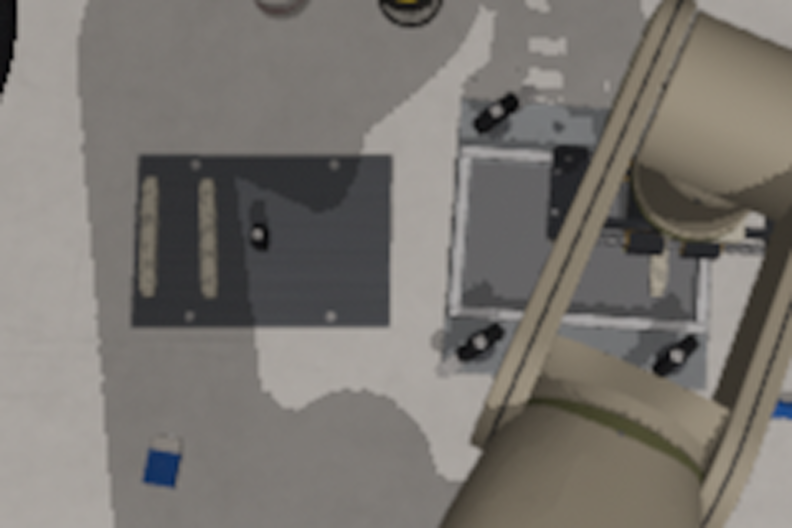

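>>> {"name": "jog_arm", "arguments": {
  "commands": [
    [[-0.003,0,-0.06],[0,0,0],1],
    [[-0.003,0,-0.1],[0,0,0],1],
    [[-0.003,0,-0.123],[0,0,0],1],
    [[-0.003,0,-0.123],[0,0,0],1],
    [[-0.003,0,-0.123],[0,0,0],0.4],
    [[-0.003,0,-0.123],[0,0,0],0.4],
    [[-0.003,0,-0.123],[0,0,0],0.4],
    [[-0.003,0,-0.06],[0,0,0],0.4],
    [[-0.003,0,0.05],[0,0,0],0.4],
    [[-0.003,0,0.1],[0,0,0],0.4]
  ]
}}

```text
t: 9.75
tool_pos: [0.5326, -0.1789, 0.1471]
orientation: [0.122, 3.135, 0.006]
force: [0.4, -0.8, -0.3]
opening: 0.0279
```

```bash
python3 - <<'E'
from h import *
d=take('wrist','w6'); s=d['state'];print(s['tool_pos'],s['orientation'],s['opening'])
for r in robot.trace('wrist','conn_0'): print(round(r['p'],2),np.round(r['uv']),rect(d,r['pixels'],.019))
E
```

```text
[ 0.53259674 -0.17894308  0.147066  ] [0.12167328 3.13459911 0.00637746] 0.027892974061780755
0.93 [260. 173.] (array([ 525.6, -180. ]), 99.9, 14.8, -4.52)
```

View pics/w6.png

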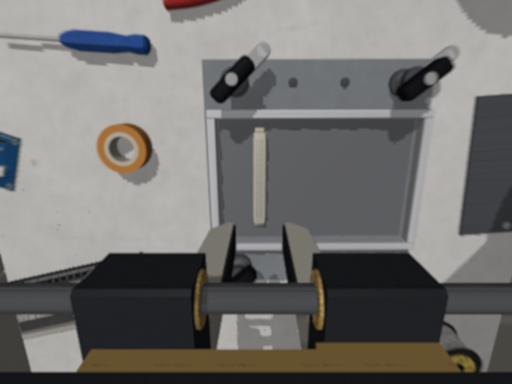

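>>> {"name": "jog_arm", "arguments": {
  "commands": [
    [[0.0073,0.625,0],[0,0,0.0125],0.4],
    [[0.0073,0.625,0],[0,0,0.0125],0.4],
    [[0.0073,0.625,0],[0,0,0.0125],0.4],
    [[0.0073,0.625,0],[0,0,0.0125],0.4],
    [[0.0073,0.625,0],[0,0,0.0125],0.4],
    [[0.0073,0.625,0],[0,0,0.0125],0.4],
    [[0.0073,0.625,-0.04],[0,0,0.0125],0.4],
    [[0.0073,0.625,-0.08],[0,0,0.0125],0.4],
    [[0.0073,0.625,-0.08],[0,0,0.0125],0.4]
  ]
}}

```text
t: 10.98
tool_pos: [0.5361, 0.1949, 0.0976]
orientation: [-0.002, 3.139, 0.002]
force: [0.3, -0.7, 0.3]
opening: 0.0281
```

```bash
python3 - <<'E'
from h import *
d=take('wrist','w7'); s=d['state'];print(s['tool_pos'],s['orientation'],s['opening'])
for r in robot.trace('wrist','conn_0'): print(round(r['p'],2),np.round(r['uv']),rect(d,r['pixels'],.017),pca(d,r['pixels'],.017))
E
```

```text
[0.53611183 0.19493093 0.09756044] [-2.34388112e-03  3.13855556e+00  1.76077126e-03] 0.02805709209666057
0.91 [317. 191.] (array([537.7, 245.1]), 98.5, 15.7, 1.2) (array([533. , 245.6]), array([91.1, 13.9]), np.float64(1.63))
0.88 [261. 197.] (array([537., 196.]), 100.4, 14.0, 2.85) (array([535.1, 195.7]), array([98. , 12.8]), np.float64(2.79))
```

View pics/w7.png

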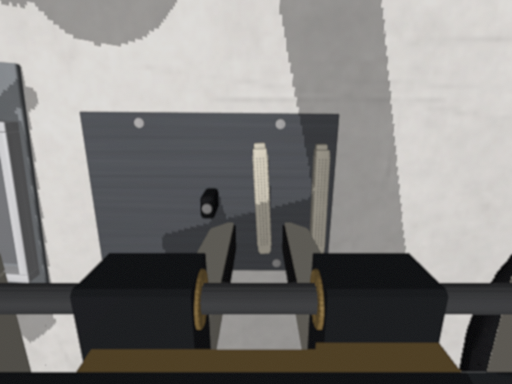

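>>> {"name": "jog_arm", "arguments": {
  "commands": [
    [[0.001,0.0015,-0.08],[0,0,0.0075],0.4],
    [[0.001,0.0015,-0.13],[0,0,0.0075],0.4],
    [[0.001,0.0015,-0.15],[0,0,0.0075],0.4],
    [[0.001,0.0015,-0.15],[0,0,0.0075],0.4],
    [[0.001,0.0015,-0.15],[0,0,0.0075],1],
    [[0.001,0.0015,-0.15],[0,0,0.0075],1],
    [[0.001,0.0015,-0.15],[0,0,0.0075],1],
    [[0.001,0.0015,-0.15],[0,0,0.0075],1],
    [[0.001,0.0015,-0.08],[0,0,0.0075],1],
    [[0.001,0.0015,0.05],[0,0,0.0075],1]
  ]
}}

```text
t: 12.32
tool_pos: [0.5369, 0.1955, 0.1141]
orientation: [-0.075, 3.138, 0.002]
force: [0.9, 0.9, -0.2]
opening: 0.0109
```

```bash
python3 - <<'E'
from h import *
d=take('wrist','w8'); s=d['state'];print(s['tool_pos'],s['orientation'],s['opening'],s['force'])
E
```

```text
[0.53691754 0.19547288 0.11414809] [-7.51976063e-02  3.13772590e+00  2.24619387e-03] 0.010850244981834812 [ 0.94577107  0.87718268 -0.24637746]
```

View pics/w8.png

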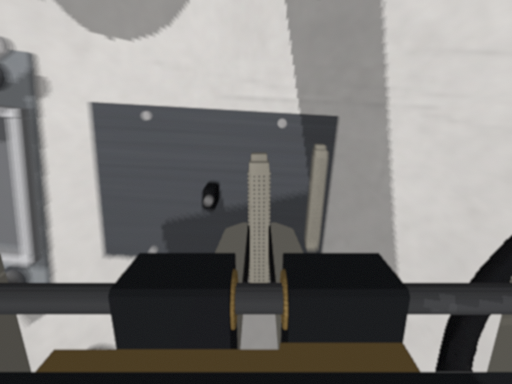

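>>> {"name": "jog_arm", "arguments": {
  "commands": [
    [[-0.002,-0.1,0.07],[0,0,-0.02],1],
    [[-0.002,-0.531,0.07],[0,0,-0.02],1],
    [[-0.002,-0.531,0.07],[0,0,-0.02],1],
    [[-0.002,-0.531,0.07],[0,0,-0.02],1],
    [[-0.002,-0.531,0.07],[0,0,-0.02],1],
    [[-0.002,-0.531,0.07],[0,0,-0.02],1],
    [[-0.002,-0.531,0.03],[0,0,-0.02],1],
    [[-0.002,-0.531,-0.05],[0,0,-0.02],1],
    [[-0.002,-0.531,-0.05],[0,0,-0.02],1]
  ]
}}

```text
t: 13.5
tool_pos: [0.5383, -0.1198, 0.0918]
orientation: [0.121, 3.129, 0.01]
force: [0.0, 0.0, -0.7]
opening: 0.0105
```

```bash
python3 - <<'E'
from h import *
d=take('wrist','w9'); s=d['state'];print(s['tool_pos'],s['orientation'],s['opening'],s['force'])
E
```

```text
[ 0.53826252 -0.11976775  0.09179306] [0.12103069 3.12939875 0.01006988] 0.01045468856415765 [ 0.02058184  0.04912517 -0.68842427]
```

View pics/w9.png

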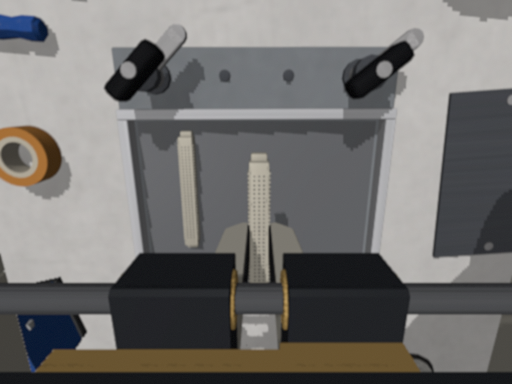

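Descend to TCP 0.011 (-0.0808 → -0.135), release, rise.

>>> {"name": "jog_arm", "arguments": {
  "commands": [
    [[-0.004,-0.004,-0.06],[0,0,0],1],
    [[-0.004,-0.004,-0.11],[0,0,0],1],
    [[-0.004,-0.004,-0.135],[0,0,0],1],
    [[-0.004,-0.004,-0.135],[0,0,0],1],
    [[-0.004,-0.004,-0.135],[0,0,0],0.4],
    [[-0.004,-0.004,-0.135],[0,0,0],0.4],
    [[-0.004,-0.004,-0.135],[0,0,0],0.4],
    [[-0.004,-0.004,-0.06],[0,0,0],0.4],
    [[-0.004,-0.004,0.05],[0,0,0],0.4],
    [[-0.004,-0.004,0.1],[0,0,0],0.4]
  ]
}}

```text
t: 14.8
tool_pos: [0.5392, -0.1232, 0.1588]
orientation: [0.12, 3.121, 0.006]
force: [0.7, -0.3, 0.8]
opening: 0.0278
```

```bash
python3 - <<'E'
from h import *
d=take('wrist','w10'); s=d['state'];print(s['tool_pos'],s['orientation'],s['opening'],s['force'])
for r in robot.trace('wrist','conn_0'): print(round(r['p'],2),np.round(r['uv']),rect(d,r['pixels'],.019))
E
```

```text
[ 0.53916334 -0.12323628  0.15880147] [0.12027119 3.12094178 0.00605997] 0.027807859428074018 [ 0.66859907 -0.31697099  0.81453676]
0.76 [206. 167.] (array([ 525.6, -178.8]), 99.7, 14.4, -4.98)
0.75 [258. 178.] (array([ 537.3, -125. ]), 98.9, 12.5, -4.12)
```

View pics/w10.png

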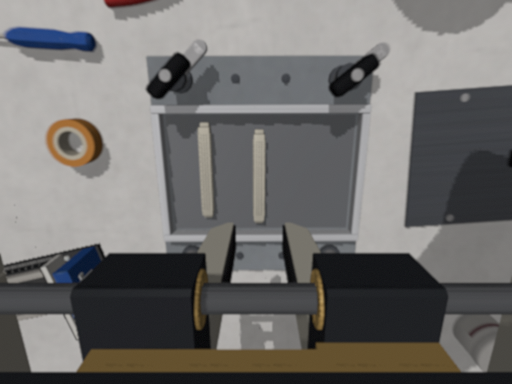

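>>> {"name": "jog_arm", "arguments": {
  "commands": [
    [[-0.003,0.615,0],[0,0,0.0163],0.4],
    [[-0.003,0.615,0],[0,0,0.0163],0.4],
    [[-0.003,0.615,0],[0,0,0.0163],0.4],
    [[-0.003,0.615,0],[0,0,0.0163],0.4],
    [[-0.003,0.615,0],[0,0,0.0163],0.4],
    [[-0.003,0.615,0],[0,0,0.0163],0.4],
    [[-0.003,0.615,-0.04],[0,0,0.0163],0.4],
    [[-0.003,0.615,-0.1],[0,0,0.0163],0.4],
    [[-0.003,0.615,-0.1],[0,0,0.0163],0.4]
  ]
}}

```text
t: 16.02
tool_pos: [0.5356, 0.2442, 0.096]
orientation: [-0.04, 3.127, 0.002]
force: [-0.4, 0.1, -0.2]
opening: 0.0282
```

```bash
python3 - <<'E'
from h import *
d=take('wrist','w11'); s=d['state'];print(s['tool_pos'],s['orientation'],s['opening'],s['force'])
for r in robot.trace('wrist','conn_0'): print(round(r['p'],2),np.round(r['uv']),rect(d,r['pixels'],.017),pca(d,r['pixels'],.017))
E
```

```text
[0.53564171 0.24422076 0.09596764] [-4.03473946e-02  3.12671303e+00  1.66976229e-03] 0.028226472810906095 [-0.35647683  0.12605731 -0.22778119]
0.87 [260. 192.] (array([538.4, 246.6]), 101.0, 13.7, 0.5) (array([535.4, 246.5]), array([99.4, 13.1]), np.float64(0.53))
```

View pics/w11.png

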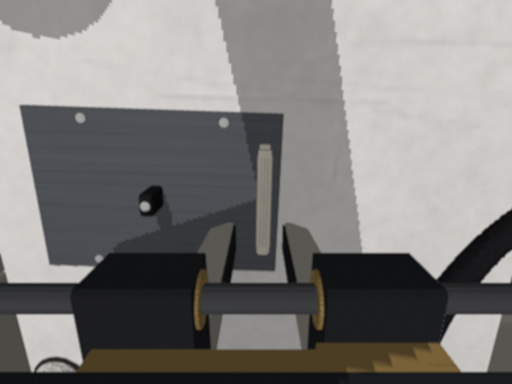

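>>> {"name": "jog_arm", "arguments": {
  "commands": [
    [[0.002,0.0035,-0.08],[0,0,-0.0028],0.4],
    [[0.002,0.0035,-0.13],[0,0,-0.0028],0.4],
    [[0.002,0.0035,-0.147],[0,0,-0.0028],0.4],
    [[0.002,0.0035,-0.147],[0,0,-0.0028],0.4],
    [[0.002,0.0035,-0.147],[0,0,-0.0028],1],
    [[0.002,0.0035,-0.147],[0,0,-0.0028],1],
    [[0.002,0.0035,-0.147],[0,0,-0.0028],1],
    [[0.002,0.0035,-0.147],[0,0,-0.0028],1],
    [[0.002,0.0035,-0.08],[0,0,-0.0028],1],
    [[0.002,0.0035,0.07],[0,0,-0.0028],1]
  ]
}}

```text
t: 17.38
tool_pos: [0.5377, 0.2462, 0.1134]
orientation: [-0.012, 3.126, 0.002]
force: [1.1, -0.0, -0.3]
opening: 0.0106
```

```bash
python3 - <<'E'
from h import *
d=take('wrist','w12'); s=d['state'];print(s['tool_pos'],s['orientation'],s['opening'],s['force'])
E
```

```text
[0.53766497 0.24622739 0.11342889] [-1.18538228e-02  3.12562085e+00  1.96977042e-03] 0.010644433325347036 [ 1.05720463 -0.03582266 -0.25386675]
```

View pics/w12.png

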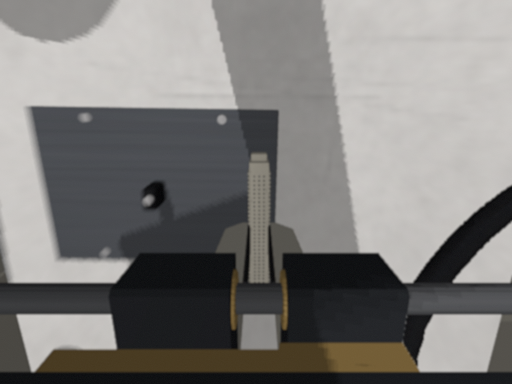

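>>> {"name": "jog_arm", "arguments": {
  "commands": [
    [[0.003,-0.1,0.07],[0,0,-0.0134],1],
    [[0.003,-0.524,0.07],[0,0,-0.0134],1],
    [[0.003,-0.524,0.07],[0,0,-0.0134],1],
    [[0.003,-0.524,0.07],[0,0,-0.0134],1],
    [[0.003,-0.524,0.07],[0,0,-0.0134],1],
    [[0.003,-0.524,0.07],[0,0,-0.0134],1],
    [[0.003,-0.524,0.03],[0,0,-0.0134],1],
    [[0.003,-0.524,-0.05],[0,0,-0.0134],1],
    [[0.003,-0.524,-0.05],[0,0,-0.0134],1]
  ]
}}

```text
t: 18.55
tool_pos: [0.5418, -0.0645, 0.0914]
orientation: [0.118, 3.117, 0.011]
force: [-0.1, -0.4, 0.7]
opening: 0.0104
```

```bash
python3 - <<'E'
from h import *
d=take('wrist','w13'); s=d['state'];print(s['tool_pos'],s['orientation'],s['opening'],s['force'])
E
```

```text
[ 0.54182323 -0.06445011  0.09143383] [0.11846957 3.11682046 0.01086628] 0.010374973541113705 [-0.08631799 -0.44028166  0.73674675]
```

View pics/w13.png

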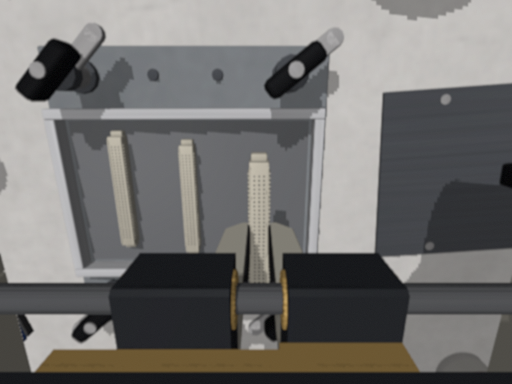

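>>> {"name": "jog_arm", "arguments": {
  "commands": [
    [[-0.003,-0.007,-0.06],[0,0,0],1],
    [[-0.003,-0.007,-0.11],[0,0,0],1],
    [[-0.003,-0.007,-0.134],[0,0,0],1],
    [[-0.003,-0.007,-0.134],[0,0,0],1],
    [[-0.003,-0.007,-0.134],[0,0,0],0.4],
    [[-0.003,-0.007,-0.134],[0,0,0],0.4],
    [[-0.003,-0.007,-0.134],[0,0,0],0.4],
    [[-0.003,-0.007,-0.06],[0,0,0],0.4],
    [[-0.003,-0.007,0.05],[0,0,0],0.4],
    [[-0.03,-0.1,0.2],[0,0,0],0.4]
  ]
}}

```text
t: 19.85
tool_pos: [0.5332, -0.0998, 0.1764]
orientation: [0.114, 3.112, 0.01]
force: [0.9, -0.5, 0.9]
opening: 0.0278
```

>>> {"name": "jog_arm", "arguments": {
  "commands": [
    [[-0.08,-0.08,0.05],[0,0,0],0],
    [[-0.08,-0.08,0.05],[0,0,0],0],
    [[-0.08,-0.08,0.05],[0,0,0],0],
    [[-0.08,-0.08,0.05],[0,0,0],0]
  ]
}}

```text
t: 20.35
tool_pos: [0.4851, -0.1468, 0.2051]
orientation: [0.113, 3.113, 0.012]
force: [0.1, 0.6, 0.7]
opening: 0.0466
```

```bash
python3 - <<'E'
from h import *
d=take('wrist','w14'); s=d['state'];print(s['tool_pos'],s['orientation'],s['opening'],s['force'])
np.save('w14.npy',d,allow_pickle=True)
for r in robot.trace('wrist','conn_0'): print(round(r['p'],2),np.round(r['uv']),rect(d,r['pixels'],.019))
cv2.imwrite('pics/w14z.png',cv2.resize(d['pixels'][100:260,130:380,::-1],None,fx=3.2,fy=3.2,interpolation=cv2.INTER_CUBIC))
E
```

```text
[ 0.48506028 -0.14680659  0.20506101] [0.1132177  3.11318845 0.01172091] 0.04660467474384196 [0.08589364 0.63879086 0.72965224]
0.76 [234. 196.] (array([ 524.6, -180.2]), 101.6, 13.6, -5.23)
0.66 [278. 206.] (array([ 535.3, -125.1]), 100.0, 13.1, -4.43)
0.61 [321. 195.] (array([528.7, -71.3]), 78.8, 14.6, -4.49)
0.51 [121. 180.] (array([ 483.7, -308.6]), 56.2, 45.7, -62.89)
```

View pics/w14.png

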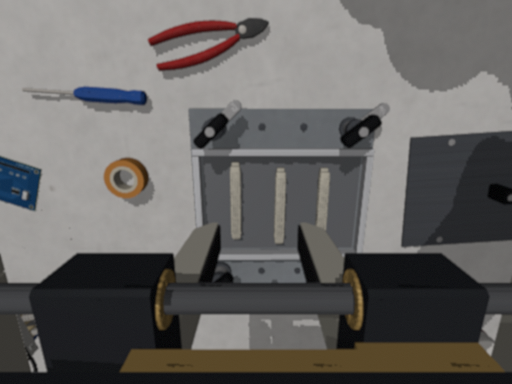

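View pics/w14z.png

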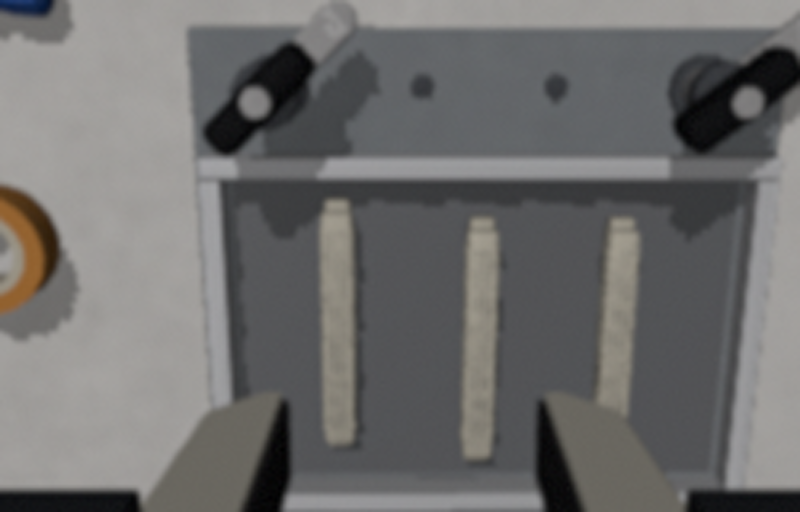

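```bash
cat >> h.py <<'E'
from scipy.spatial.transform import Rotation as Ro
def goto(p,phi):
    s=robot.read_state(); R=Ro.from_rotvec(s['orientation'])
    y=np.array([np.cos(phi),np.sin(phi),0]); z=np.array([0,0,-1.]); x=np.cross(y,z)
    T=Ro.from_matrix(np.c_[x,y,z]); dv=(T*R.inv()).as_rotvec()
    ry=R.as_matrix()[:,1]
    print('pos',np.round(s['tool_pos'],4),'phi',round(float(np.arctan2(ry[1],ry[0])),4),'open',round(s['opening'],4),'F',np.round(s['force'],1),'q',np.round(s['q'],2))
    print('shift',np.round((np.array(p)-s['tool_pos'])/.6,4),'turn',np.round(dv/2/np.pi,4))
E
python3 -c "
from h import *
goto([.47,.148,.2],np.pi/2)"
```

```text
pos [ 0.4851 -0.1467  0.205 ] phi 1.4989 open 0.0466 F [ 0.2 -0.4 -0.1] q [-0.41 -0.14  1.78  0.02  1.48 -1.91]
shift [-0.0251  0.4911 -0.0083] turn [-0.0012  0.0041  0.0115]
```

>>> {"name": "jog_arm", "arguments": {
  "commands": [
    [[-0.025,0.491,0],[-0.0012,0.0041,0.0115],0.1],
    [[-0.025,0.491,0],[-0.0012,0.0041,0.0115],0.1],
    [[-0.025,0.491,0],[-0.0012,0.0041,0.0115],0.1],
    [[-0.025,0.491,0],[-0.0012,0.0041,0.0115],0.1],
    [[-0.025,0.491,0],[-0.0012,0.0041,0.0115],0.1],
    [[-0.025,0.491,0],[-0.0012,0.0041,0.0115],0.1],
    [[-0.025,0.491,0],[-0.0012,0.0041,0.0115],0.1],
    [[-0.025,0.491,0],[-0.0012,0.0041,0.0115],0.1]
  ]
}}

```text
t: 21.45
tool_pos: [0.4701, 0.147, 0.2046]
orientation: [-0.001, -3.141, 0.001]
force: [-0.4, -0.1, 0.4]
opening: 0.0418
```

```bash
python3 - <<'E'
from h import *
d=take('wrist','w15'); s=d['state'];print(s['tool_pos'],s['orientation'],s['opening'],s['force'])
for r in robot.trace('wrist','cover'): print(round(r['p'],2),np.round(r['uv']),rect(d,r['pixels'],.004))
goto([.538,.150,.1],np.pi/2-.007)
E
```

```text
[0.47014557 0.1469872  0.20460828] [-1.41969511e-03 -3.14110628e+00  6.91651339e-04] 0.04177184922691844 [-0.35010237 -0.10470822  0.43030083]
0.85 [264. 206.] (array([538.3, 150.3]), 219.4, 150.3, 89.52)
pos [0.4703 0.1469 0.2049] phi 1.5693 open 0.0418 F [ 0.1  1.  -1.1] q [ 0.2  -0.16  1.8  -0.    1.5  -1.37]
shift [ 0.1129  0.0052 -0.1748] turn [ 0.     -0.     -0.0009]
```

View pics/w15.png

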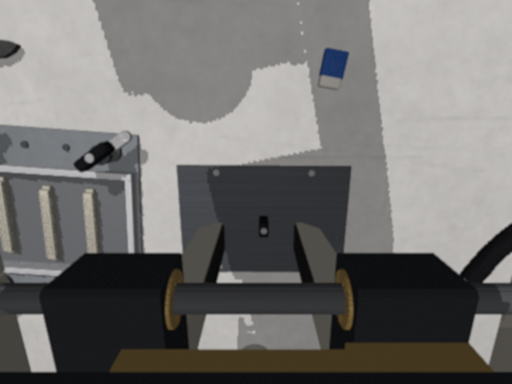

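>>> {"name": "jog_arm", "arguments": {
  "commands": [
    [[0.1133,0.0057,-0.1],[0,0,-0.001],0.1],
    [[0.1133,0.0057,-0.17],[0,0,-0.001],0.1],
    [[0.1133,0.0057,-0.22],[0,0,-0.001],0.1],
    [[0.1133,0.0057,-0.27],[0,0,-0.001],0.1],
    [[0.1133,0.0057,-0.31],[0,0,-0.001],0.1],
    [[0.1133,0.0057,-0.326],[0,0,-0.001],0.1],
    [[0.1133,0.0057,-0.326],[0,0,-0.001],1],
    [[0.1133,0.0057,-0.326],[0,0,-0.001],1],
    [[0.1133,0.0057,-0.326],[0,0,-0.001],1],
    [[0.1133,0.0057,-0.326],[0,0,-0.001],1]
  ],
  "newtons": 50
}}

```text
t: 22.8
tool_pos: [0.5393, 0.151, 0.0106]
orientation: [0.012, 3.139, 0.001]
force: [-0.9, 2.4, 4.2]
opening: 0.0117
```

```bash
python3 - <<'E'
from h import *
goto([.538,.150,.12],np.pi/2-.007)
E
```

```text
pos [0.5393 0.151  0.0106] phi 1.5632 open 0.0117 F [-0.9  2.4  4.2] q [ 0.18  0.22  1.79  0.    1.13 -1.38]
shift [-0.0022 -0.0016  0.1824] turn [-0.0001  0.0004  0.0001]
```

>>> {"name": "jog_arm", "arguments": {
  "commands": [
    [[0,0,0.02],[0,0,0],1],
    [[0,0,0.05],[0,0,0],1],
    [[0,0,0.1],[0,0,0],1],
    [[0,0,0.15],[0,0,0],1],
    [[0,0,0.2],[0,0,0],1],
    [[0,0,0.2],[0,0,0],1],
    [[0,0,0.2],[0,0,0],1]
  ]
}}

```text
t: 23.68
tool_pos: [0.5387, 0.1508, 0.1298]
orientation: [0.012, 3.14, 0.001]
force: [0.3, 0.2, -3.8]
opening: 0.0114
```

```bash
python3 - <<'E'
from h import *
d=take('wrist','w16'); s=d['state']
zt=s['tool_pos'][2]-.0066
for r in robot.trace('wrist','cover'): print(round(r['p'],2),np.round(r['uv']),rect(d,r['pixels'],zt),zt)
goto([.5355,-.1231,.13],np.pi/2-.077)
E
```

```text
0.94 [260. 180.] (array([537.6, 149. ]), 219.2, 149.7, 89.56) 0.12317608027861857
0.74 [37. 84.] (array([448.3,  29.3]), 51.3, 20.1, -76.72) 0.12317608027861857
0.2 [ 60. 283.] (array([583. ,   9.6]), 41.0, 8.2, -43.19) 0.12317608027861857
pos [0.538  0.1507 0.1287] phi 1.5632 open 0.0115 F [-0.1  0.  -3.9] q [ 0.18  0.08  1.71  0.    1.35 -1.38]
shift [-0.0042 -0.4563  0.0022] turn [-0.     -0.0001 -0.011 ]
```

View pics/w16.png

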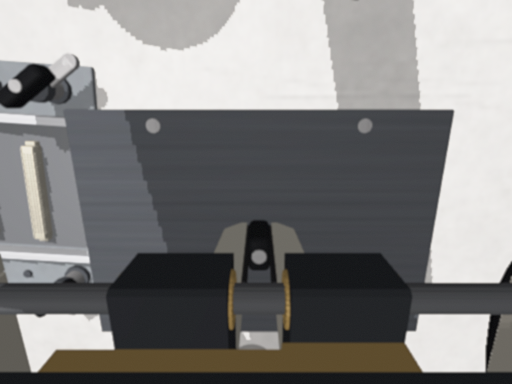

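```bash
cat >> fit.py <<'E'
print('w14')
w=np.load('w14.npy',allow_pickle=True).item()
wz=lambda a:np.array(a)/3.2+np.array([130,100])
ob=[(w,wz((254,102)),(-97,-80),zk),(w,wz((748,101)),(-97,80),zk),(w,wz((198,160)),(-73,-108),.021),(w,wz((779,158)),(-73,108),.021),(w,wz((220,181)),(-65,-100),.021),(w,wz((757,180)),(-65,100),.021),(w,wz((188,28)),(-119,-112),.006)]
f=least_squares(lambda p:res(p,ob),[535,-120,0],loss='soft_l1',f_scale=3); print(np.round(f.x,4)); print(np.round(np.reshape(res(f.x,ob),(-1,2)),1).tolist())
E
python3 fit.py
```

```text
[ 5.355108e+02 -1.230961e+02 -7.790000e-02]
[[0.9, 1.1], [1.2, 1.8], [0.2, 1.0], [3.1, -0.2], [3.1, -0.7], [2.4, 0.9], [-1.9, 1.6], [0.9, 1.9], [-0.7, -1.0], [0.8, -0.5], [-2.5, -1.7], [-2.9, -0.7], [-2.6, -1.6], [-2.2, -1.6]]
[ 5.342829e+02 -1.240267e+02 -7.310000e-02]
[[-0.7, 0.6], [-0.5, 0.4], [-0.6, -0.4], [2.3, -0.7], [1.4, -1.2], [1.7, 0.3], [-2.7, 0.3], [-0.8, 0.6]]
[ 5.372897e+02 -1.218040e+02 -7.690000e-02]
[[1.2, 0.2], [2.5, 0.7], [-0.6, -0.5], [-1.2, 0.5], [-0.7, -0.5], [-0.5, -0.4]]
w14
[ 5.358732e+02 -1.220154e+02 -7.180000e-02]
[[0.4, -0.2], [0.5, 0.4], [-0.4, -0.8], [0.1, 1.6], [-0.2, -0.4], [-0.2, 0.9], [-0.3, -1.2]]
```

>>> {"name": "jog_arm", "arguments": {
  "commands": [
    [[0,-0.03,0],[0,0,0],1],
    [[-0.001,-0.08,0],[0,0,-0.003],1],
    [[-0.002,-0.14,0],[0,0,-0.005],1],
    [[-0.002,-0.2,0],[0,0,-0.007],1],
    [[-0.003,-0.26,0],[0,0,-0.0106],1],
    [[-0.003,-0.32,0],[0,0,-0.0106],1],
    [[-0.003,-0.38,0],[0,0,-0.0106],1],
    [[-0.003,-0.43,0],[0,0,-0.0106],1],
    [[-0.003,-0.4545,0],[0,0,-0.0106],1],
    [[-0.003,-0.4545,0],[0,0,-0.0106],1]
  ]
}}

```text
t: 25.02
tool_pos: [0.5356, -0.1228, 0.1281]
orientation: [-0.119, -3.137, -0.001]
force: [0.2, -0.7, -3.4]
opening: 0.0118
```

```bash
python3 - <<'E'
from h import *
d=take('wrist','w17'); s=d['state']
zt=s['tool_pos'][2]-.0066
for r in robot.trace('wrist','cover')[:1]: print(round(r['p'],2),np.round(r['uv']),rect(d,r['pixels'],zt),zt)
goto([.536,-.122,.06],np.pi/2-.074)
E
```

```text
0.67 [259. 180.] (array([ 534. , -124.8]), 219.7, 149.3, 85.44) 0.12145461274967209
pos [ 0.5359 -0.1213  0.1283] phi 1.4965 open 0.0116 F [ 0.6 -0.4 -3.8] q [-0.32  0.06  1.73  0.    1.35 -1.81]
shift [ 1.000e-04 -1.100e-03 -1.138e-01] turn [-0.0002 -0.0002  0.    ]
```

View pics/w17.png

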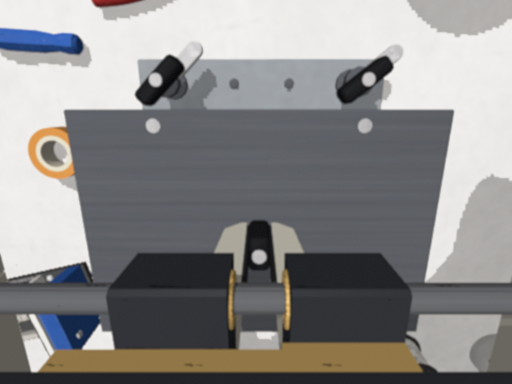

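>>> {"name": "jog_arm", "arguments": {
  "commands": [
    [[0,-0.001,-0.03],[0,0,0],1],
    [[0,-0.001,-0.07],[0,0,0],1],
    [[0,-0.001,-0.11],[0,0,0],1],
    [[0,-0.001,-0.135],[0,0,0],1],
    [[0,-0.001,-0.135],[0,0,0],1]
  ]
}}

```text
t: 25.75
tool_pos: [0.5346, -0.1209, 0.0453]
orientation: [-0.115, -3.135, -0.003]
force: [-0.1, -0.3, -4.2]
opening: 0.0121
```

```bash
python3 - <<'E'
from h import *
d=take('wrist','w18'); s=d['state']
cv2.imwrite('pics/w18z.png',cv2.resize(d['pixels'][30:260,30:480,::-1],None,fx=1.7,fy=1.7,interpolation=cv2.INTER_CUBIC))
take('scene','s18')
goto([.536,-.122,.032],np.pi/2-.074)
E
```

```text
pos [ 0.5362 -0.1217  0.0476] phi 1.497 open 0.0115 F [-0.3 -0.  -3.8] q [-0.32  0.15  1.79  0.    1.2  -1.81]
shift [-0.0003 -0.0004 -0.026 ] turn [-0.0002 -0.0002 -0.    ]
```

View pics/w18z.png

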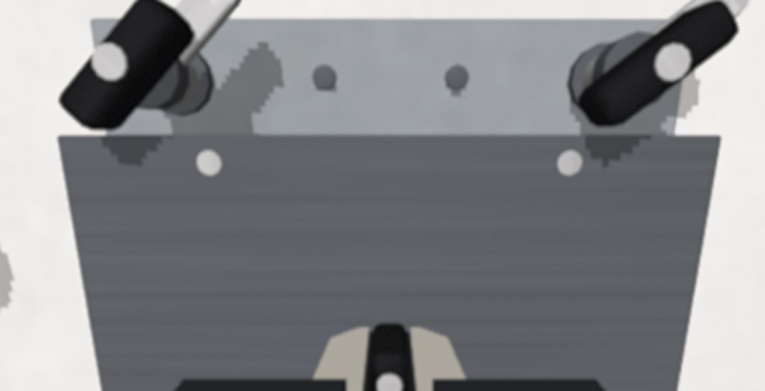

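View pics/s18.png

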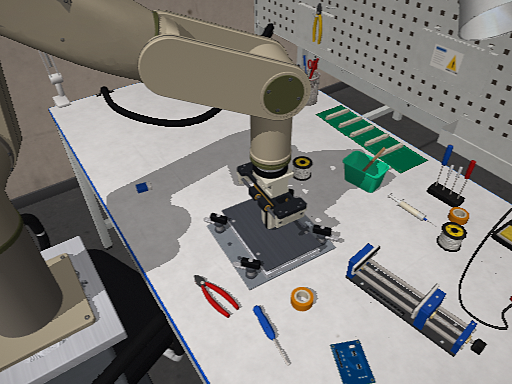

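>>> {"name": "jog_arm", "arguments": {
  "commands": [
    [[0,0,-0.01],[0,0,0],1],
    [[0,0,-0.018],[0,0,0],1],
    [[0,0,-0.025],[0,0,0],1],
    [[0,0,-0.025],[0,0,0],1],
    [[0,0,-0.025],[0,0,0],1]
  ]
}}

```text
t: 26.48
tool_pos: [0.5362, -0.1218, 0.0327]
orientation: [-0.116, -3.138, -0.001]
force: [0.8, 0.3, -3.4]
opening: 0.0119
```

```bash
python3 - <<'E'
from h import *
goto([.536,-.122,.032],np.pi/2-.074)
d=take('wrist','w19')
E
```

```text
pos [ 0.5362 -0.1218  0.0327] phi 1.4969 open 0.0119 F [ 0.8  0.3 -3.4] q [-0.32  0.17  1.8   0.    1.17 -1.81]
shift [-0.0004 -0.0004 -0.0011] turn [-0.0002 -0.0002 -0.    ]
```

View pics/w19.png

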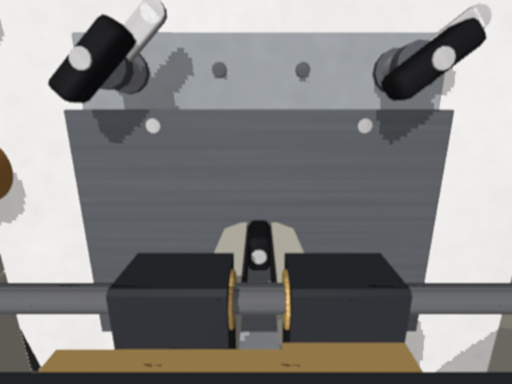

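>>> {"name": "jog_arm", "arguments": {
  "commands": [
    [[0,0,-0.002],[0,0,0],1],
    [[0,0,-0.002],[0,0,0],1],
    [[0,0,-0.002],[0,0,0],0.5],
    [[0,0,-0.002],[0,0,0],0.5],
    [[0,0,-0.002],[0,0,0],0.4],
    [[0,0,0.03],[0,0,0],0.4],
    [[0,0,0.1],[0,0,0],0.4],
    [[0,0,0.2],[0,0,0],0.4],
    [[0,0,0.3],[0,0,0],0.4],
    [[-0.05,0,0.35],[0,0,0],0.4]
  ]
}}

```text
t: 27.78
tool_pos: [0.5082, -0.1223, 0.2489]
orientation: [0.115, 3.133, -0.002]
force: [0.4, -0.7, 0.7]
opening: 0.0279
```

>>> {"name": "jog_arm", "arguments": {
  "commands": [
    [[-0.05,0,0],[0,0,0],0.4],
    [[-0.05,0,0],[0,0,0],0.4],
    [[-0.05,0,0],[0,0,0],0.4]
  ]
}}

```text
t: 28.15
tool_pos: [0.4786, -0.1223, 0.2496]
orientation: [0.115, 3.132, -0.002]
force: [-0.0, -0.5, -0.3]
opening: 0.0281
```

```bash
python3 - <<'E'
from h import *
d=take('wrist','w20'); s=d['state']; np.save('w20.npy',d,allow_pickle=True)
for n in ['cover','clamp_a','clamp_a_grip']:
  for r in robot.trace('wrist',n): print(n,round(r['p'],2),np.round(r['uv']),rect(d,r['pixels'],.025))
goto([.536,-.122,.032],np.pi/2-.074)
cv2.imwrite('pics/w20z.png',cv2.resize(d['pixels'][100:360,110:400,::-1],None,fx=2.3,fy=2.3,interpolation=cv2.INTER_CUBIC))
E
```

```text
cover 0.6 [263. 197.] (array([ 536.1, -124.3]), 222.0, 149.2, 85.81)
clamp_a 0.97 [332. 135.] (array([441.6, -24.4]), 63.0, 24.9, -64.29)
clamp_a 0.69 [204. 128.] (array([ 429.3, -191.1]), 68.9, 23.9, -51.4)
clamp_a_grip 0.46 [450. 340.] (array([774.2, 156.4]), 73.3, 39.3, 36.17)
pos [ 0.4784 -0.1221  0.2483] phi 1.4978 open 0.0277 F [ 0.2 -1.2 -0.4] q [-0.35 -0.18  1.74  0.    1.58 -1.85]
shift [ 9.600e-02  2.000e-04 -3.605e-01] turn [ 0.0002  0.0008 -0.0002]
```

View pics/w20.png

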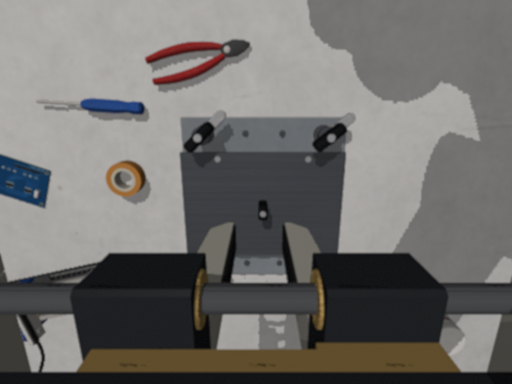

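View pics/w20z.png

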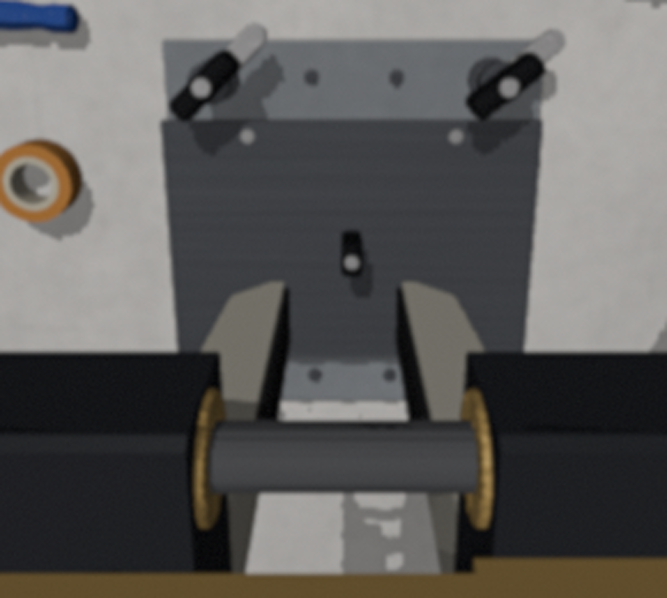

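```bash
cat > fit2.py <<'E'
from fit import *
print('----w20')
w=np.load('w20.npy',allow_pickle=True).item()
wz=lambda a:np.array(a)/2.3+np.array([110,100])
ob=[(w,wz((201,88)),(-97,-80),zk),(w,wz((509,88)),(-97,80),zk),(w,wz((163,41)),(-119,-112),.006),(w,wz((545,40)),(-119,112),.006)]
f=least_squares(lambda p:res(p,ob),[535,-120,0],loss='soft_l1',f_scale=3); print(np.round(f.x,4)); print(np.round(np.reshape(res(f.x,ob),(-1,2)),1).tolist())
print('far edge base',unproj(w,wz((340,400)),.006),'cover far',unproj(w,wz((340,360)),.025),'near base',unproj(w,wz((350,41)),.006),'near cover',unproj(w,wz((350,121)),.025))
for e in [((178,112),(236,58)),((474,112),(540,62))]:
    A=unproj(w,[wz(e[0]),wz(e[1])],.056); v=A[1]-A[0]; print('bar',np.arctan2(v[1],v[0]),A.mean(0))
p=(535.7,-122.6,-.074);c,s=np.cos(p[2]),np.sin(p[2])
for n,xy in dict(a=(97,80),b=(-97,80),c=(-97,-80),d=(97,-80)).items(): print(n,np.round(np.array([[c,-s],[s,c]])@xy+p[:2],1))
goto([.445,-.209,.12],.655)
E
python3 fit2.py | sed -n '/w20/,$p'
```

```text
----w20
[ 5.360959e+02 -1.217830e+02 -7.170000e-02]
[[0.2, -0.4], [0.0, 0.5], [-0.3, -1.1], [0.0, 1.0]]
far edge base [[ 0.65294593 -0.13878763  0.006     ]] cover far [[ 0.61255035 -0.13568485  0.025     ]] near base [[ 0.41764867 -0.11544892  0.006     ]] near cover [[ 0.46123412 -0.11868504  0.025     ]]
bar 2.2168216531666594 [ 0.43241188 -0.19155878  0.056     ]
bar 2.1661745837206348 [ 0.44481533 -0.03625615  0.056     ]
a [638.3 -50. ]
b [444.9 -35.6]
c [ 433.1 -195.2]
d [ 626.5 -209.6]
pos [ 0.4784 -0.1221  0.2483] phi 1.4978 open 0.0277 F [ 0.2 -1.2 -0.4] q [-0.35 -0.18  1.74  0.    1.58 -1.85]
shift [-0.0557 -0.1448 -0.2138] turn [ 0.0005  0.0007 -0.1341]
```

>>> {"name": "jog_arm", "arguments": {
  "commands": [
    [[-0.0755,-0.1218,-0.1],[0.0005,0.0007,-0.1357],0.15],
    [[-0.0755,-0.1218,-0.2],[0.0005,0.0007,-0.1357],0.15],
    [[-0.0755,-0.1218,-0.247],[0.0005,0.0007,-0.1357],0.15],
    [[-0.0755,-0.1218,-0.247],[0.0005,0.0007,-0.1357],0.15],
    [[-0.0755,-0.1218,-0.247],[0.0005,0.0007,-0.1357],0.15],
    [[-0.0755,-0.1218,-0.247],[0.0005,0.0007,-0.1357],0.15],
    [[-0.0755,-0.1218,-0.247],[0.0005,0.0007,-0.1357],0.15],
    [[-0.0755,-0.1218,-0.247],[0.0005,0.0007,-0.1357],0.15]
  ],
  "newtons": 25
}}

```text
t: 29.35
tool_pos: [0.4333, -0.1952, 0.1002]
orientation: [-1.4, -2.812, -0.0]
force: [-0.3, 0.3, 1.2]
opening: 0.0395
```

```bash
python3 - <<'E'
from h import *
goto([.4331,-.1952,.040],.645)
take('wrist','w21')
E
```

```text
pos [ 0.4333 -0.1952  0.1002] phi 0.6467 open 0.0395 F [-0.3  0.3  1.2] q [-0.53 -0.12  1.96  0.    1.3  -1.18]
shift [-0.0003 -0.     -0.1003] turn [-0.     -0.     -0.0003]
```

View pics/w21.png

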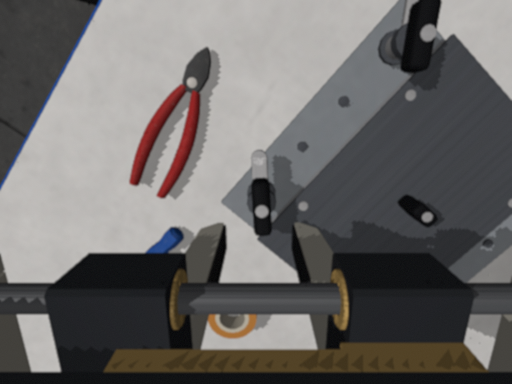

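```bash
python3 - <<'E'
from h import *
d=take('wrist','w22'); print(unproj(d,[(262,211.5)],.058))
E
```

```text
[[ 0.43320267 -0.1945869   0.058     ]]
```

>>> {"name": "jog_arm", "arguments": {
  "commands": [
    [[0,0,-0.05],[0,0,0],0.15],
    [[0,0,-0.09],[0,0,0],0.15],
    [[0,0,-0.1],[0,0,0],0.15],
    [[0,0,-0.1],[0,0,0],1],
    [[0,0,-0.1],[0,0,0],1],
    [[0,0,-0.1],[0,0,0],1],
    [[0,0,-0.1],[0,0,0],1]
  ],
  "newtons": 25
}}

```text
t: 30.32
tool_pos: [0.4355, -0.1951, 0.0416]
orientation: [1.399, 2.808, 0.003]
force: [7.8, 4.3, -2.5]
opening: 0.0135
```

```bash
python3 - <<'E'
from h import *
goto([.4331,-.1952,.040],-.495); print(robot.read_state()['wrist_torque'])
E
```

```text
pos [ 0.4355 -0.1951  0.0416] phi 0.6461 open 0.0135 F [ 7.8  4.3 -2.5] q [-0.53 -0.04  2.    0.    1.18 -1.18]
shift [-0.0041 -0.0002 -0.0026] turn [ 0.0005  0.0007 -0.1816]
[ 0.59917709 -1.29001123 -0.05060836]
```

>>> {"name": "jog_arm", "arguments": {
  "commands": [
    [[0,0,0],[0,0,-0.182],1],
    [[0,0,0],[0,0,-0.182],1],
    [[0,0,0],[0,0,-0.182],1],
    [[0,0,0],[0,0,-0.182],1],
    [[0,0,0],[0,0,-0.182],1],
    [[0,0,0],[0,0,-0.182],1],
    [[0,0,0],[0,0,-0.182],1],
    [[0,0,0],[0,0,-0.182],1],
    [[0,0,0],[0,0,-0.182],1]
  ]
}}

```text
t: 31.45
tool_pos: [0.4334, -0.1951, 0.0415]
orientation: [2.698, 1.605, -0.007]
force: [-10.8, -0.8, 6.3]
opening: 0.0134
```

```bash
python3 - <<'E'
from h import *
goto([.4331,-.1952,.040],-.495); print(robot.read_state()['wrist_torque'])
take('wrist','w23')
E
```

```text
pos [ 0.4334 -0.1951  0.0415] phi -0.4975 open 0.0134 F [-10.8  -0.8   6.3] q [-0.53 -0.04  2.   -0.01  1.18 -0.03]
shift [-0.0006 -0.0002 -0.0025] turn [ 0.0007 -0.0004  0.0004]
[-0.07065625  2.08012986 -0.05943872]
```

View pics/w23.png

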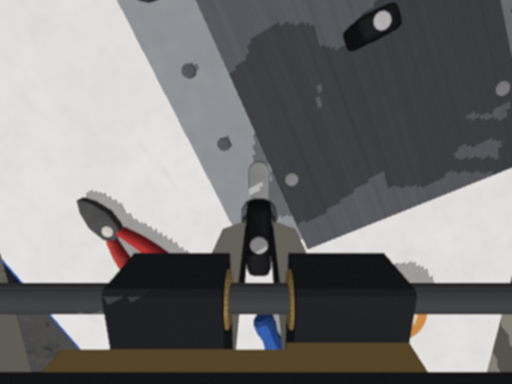

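>>> {"name": "jog_arm", "arguments": {
  "commands": [
    [[0,0,0],[0,0,0],0.15],
    [[0,0,0],[0,0,0],0.15],
    [[0,0,0],[0,0,0],0.15],
    [[0,0,0.06],[0,0,0],0.15],
    [[0,0,0.13],[0,0,0],0.15],
    [[0.17,0.12,0.13],[0,0,0.18],0.15],
    [[0.34,0.242,0.13],[0,0,0.18],0.15],
    [[0.34,0.242,0.13],[0,0,0.18],0.15],
    [[0.34,0.242,0.13],[0,0,0.18],0.15],
    [[0.34,0.242,0.13],[0,0,0.18],0.15]
  ]
}}

```text
t: 32.75
tool_pos: [0.6396, -0.0465, 0.1177]
orientation: [1.668, 2.659, -0.004]
force: [-1.5, -0.4, -1.1]
opening: 0.0398
```

```bash
python3 - <<'E'
from h import *
goto([.6383,-.050,.1],.65)
E
```

```text
pos [ 0.6396 -0.0465  0.1177] phi 0.4501 open 0.0398 F [-1.5 -0.4 -1.1] q [-0.15  0.3   1.48 -0.    1.36 -0.6 ]
shift [-0.0021 -0.0058 -0.0295] turn [0.0005 0.0002 0.0318]
```

>>> {"name": "jog_arm", "arguments": {
  "commands": [
    [[-0.002,-0.006,-0.03],[0.0005,0,0.032],0.15],
    [[-0.002,-0.006,-0.03],[0.0005,0,0.032],0.15],
    [[-0.002,-0.006,-0.03],[0.0005,0,0.032],0.15]
  ]
}}

```text
t: 33.12
tool_pos: [0.6385, -0.0502, 0.1002]
orientation: [1.399, 2.812, 0.001]
force: [-0.1, 0.3, 0.8]
opening: 0.0392
```

```bash
python3 - <<'E'
from h import *
take('wrist','w24')
goto([.6383,-.050,.1],.65)
E
```

```text
pos [ 0.6387 -0.0503  0.1006] phi 0.6475 open 0.0395 F [ 1.   0.4 -0.5] q [-0.16  0.32  1.49  0.    1.33 -0.81]
shift [-0.0007  0.0005 -0.0011] turn [0.     0.0004 0.0004]
```

View pics/w24.png

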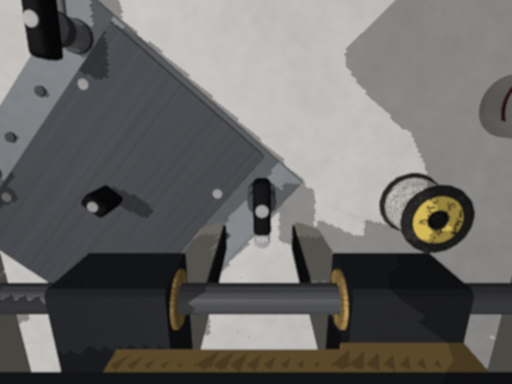

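>>> {"name": "jog_arm", "arguments": {
  "commands": [
    [[0.002,0.0015,-0.05],[0,0,0],0.15],
    [[0.002,0.0015,-0.09],[0,0,0],0.15],
    [[0.002,0.0015,-0.1],[0,0,0],0.15],
    [[0.002,0.0015,-0.1],[0,0,0],1],
    [[0.002,0.0015,-0.1],[0,0,0],1],
    [[0.002,0.0015,-0.1],[0,0,0],1],
    [[0.002,0.0015,-0.1],[0,0,0],1]
  ],
  "newtons": 25
}}

```text
t: 34.05
tool_pos: [0.6409, -0.0495, 0.042]
orientation: [1.398, 2.809, 0.002]
force: [-0.3, 0.1, 5.5]
opening: 0.0135
```

```bash
python3 - <<'E'
from h import *
goto([.6383,-.050,.1],-.495)
E
```

```text
pos [ 0.6409 -0.0495  0.042 ] phi 0.6475 open 0.0135 F [-0.3  0.1  5.5] q [-0.16  0.38  1.53  0.    1.23 -0.8 ]
shift [-0.0043 -0.0008  0.0967] turn [ 0.0005  0.0006 -0.1818]
```

>>> {"name": "jog_arm", "arguments": {
  "commands": [
    [[0,0,0],[0,0,-0.182],1],
    [[0,0,0],[0,0,-0.182],1],
    [[0,0,0],[0,0,-0.182],1],
    [[0,0,0],[0,0,-0.182],1],
    [[0,0,0],[0,0,-0.182],1],
    [[0,0,0],[0,0,-0.182],1],
    [[0,0,0],[0,0,-0.182],1],
    [[0,0,0],[0,0,-0.182],1],
    [[0,0,0],[0,0,-0.182],1]
  ]
}}

```text
t: 35.17
tool_pos: [0.639, -0.0497, 0.042]
orientation: [2.697, 1.607, -0.007]
force: [-9.2, -1.2, 6.9]
opening: 0.0135
```

```bash
python3 - <<'E'
from h import *
goto([.4455,-.035,.1],.62)
take('wrist','w25')
E
```

```text
pos [ 0.639  -0.0497  0.042 ] phi -0.4963 open 0.0135 F [-9.2 -1.2  6.9] q [-0.15  0.38  1.52 -0.    1.24  0.34]
shift [-0.3224  0.0245  0.0967] turn [ 0.0008 -0.      0.1777]
```

View pics/w25.png

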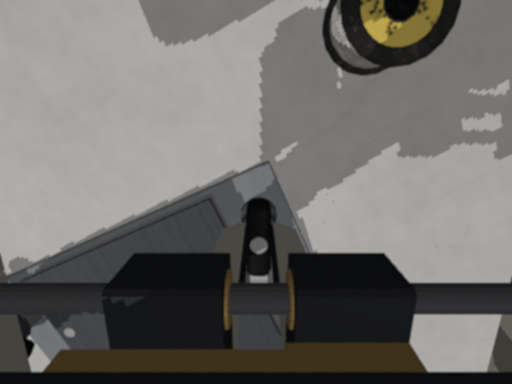

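>>> {"name": "jog_arm", "arguments": {
  "commands": [
    [[0,0,0],[0,0,0],0.15],
    [[0,0,0],[0,0,0],0.15],
    [[0,0,0],[0,0,0],0.15],
    [[0,0,0.06],[0,0,0],0.15],
    [[0,0,0.13],[0,0,0],0.15],
    [[-0.1,0.01,0.13],[0.0008,0,0.1777],0.15],
    [[-0.2,0.02,0.13],[0.0008,0,0.1777],0.15],
    [[-0.3,0.025,0.13],[0.0008,0,0.1777],0.15],
    [[-0.322,0.025,0.13],[0.0008,0,0.1777],0.15],
    [[-0.322,0.025,0.13],[0.0008,0,0.1777],0.15]
  ]
}}

```text
t: 36.48
tool_pos: [0.4448, -0.0346, 0.1201]
orientation: [1.673, 2.658, -0.001]
force: [0.5, 1.0, 0.3]
opening: 0.0394
```

```bash
python3 - <<'E'
from h import *
goto([.446,-.0345,.1],.62)
E
```

```text
pos [ 0.4448 -0.0346  0.1201] phi 0.4473 open 0.0394 F [0.5 1.  0.3] q [-0.19 -0.23  2.02 -0.    1.35 -0.64]
shift [ 0.002   0.0001 -0.0335] turn [0.0002 0.0001 0.0275]
```

>>> {"name": "jog_arm", "arguments": {
  "commands": [
    [[0.002,0,-0.0335],[0.0002,0,0.0275],0.15],
    [[0.002,0,-0.0335],[0.0002,0,0.0275],0.15],
    [[0.002,0,-0.0335],[0.0002,0,0.0275],0.15]
  ]
}}

```text
t: 36.85
tool_pos: [0.4462, -0.0346, 0.1005]
orientation: [1.443, 2.79, 0.001]
force: [0.4, -0.4, 0.3]
opening: 0.0394
```

```bash
python3 - <<'E'
from h import *
take('wrist','w26')
goto([.446,-.0345,.1],.62)
E
```

```text
pos [ 0.4464 -0.0346  0.1007] phi 0.6168 open 0.0395 F [ 0.3 -0.5  0.2] q [-0.19 -0.2   2.03  0.    1.31 -0.81]
shift [-0.0007  0.0002 -0.0011] turn [-0.      0.0002  0.0005]
```

View pics/w26.png

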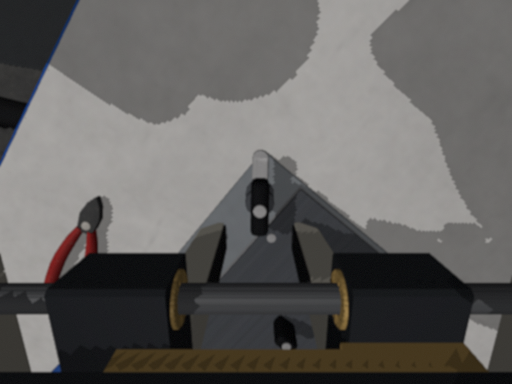

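Centred at column 260. Descend, close.

>>> {"name": "jog_arm", "arguments": {
  "commands": [
    [[0.0005,0.0005,-0.05],[0,0,0],0.15],
    [[0.0005,0.0005,-0.09],[0,0,0],0.15],
    [[0.0005,0.0005,-0.1],[0,0,0],0.15],
    [[0.0005,0.0005,-0.1],[0,0,0],1],
    [[0.0005,0.0005,-0.1],[0,0,0],1],
    [[0.0005,0.0005,-0.1],[0,0,0],1],
    [[0.0005,0.0005,-0.1],[0,0,0],1]
  ],
  "newtons": 25
}}

```text
t: 37.78
tool_pos: [0.4472, -0.0349, 0.0418]
orientation: [1.441, 2.789, 0.0]
force: [-2.8, -1.8, 6.1]
opening: 0.0138
```

```bash
python3 - <<'E'
from h import *
goto([.446,-.0345,.1],-.495)
E
```

```text
pos [ 0.4472 -0.0349  0.0418] phi 0.6166 open 0.0138 F [-2.8 -1.8  6.1] q [-0.19 -0.12  2.08 -0.    1.18 -0.81]
shift [-0.0019  0.0006  0.0971] turn [ 0.0003  0.0003 -0.1769]
```

>>> {"name": "jog_arm", "arguments": {
  "commands": [
    [[0,0,0],[0,0,-0.177],1],
    [[0,0,0],[0,0,-0.177],1],
    [[0,0,0],[0,0,-0.177],1],
    [[0,0,0],[0,0,-0.177],1],
    [[0,0,0],[0,0,-0.177],1],
    [[0,0,0],[0,0,-0.177],1],
    [[0,0,0],[0,0,-0.177],1],
    [[0,0,0],[0,0,-0.177],1],
    [[0,0,0],[0,0,-0.177],1]
  ]
}}

```text
t: 38.9
tool_pos: [0.4456, -0.035, 0.0417]
orientation: [2.698, 1.608, -0.006]
force: [-9.1, -0.5, 7.3]
opening: 0.014
```

```bash
python3 - <<'E'
from h import *
goto([.6285,-.2085,.12],.65)
take('wrist','w27')
E
```

```text
pos [ 0.4456 -0.035   0.0417] phi -0.4956 open 0.014 F [-9.1 -0.5  7.3] q [-0.19 -0.12  2.08 -0.    1.19  0.31]
shift [ 0.3048 -0.2892  0.1304] turn [ 0.0007 -0.0002  0.1823]
```

View pics/w27.png

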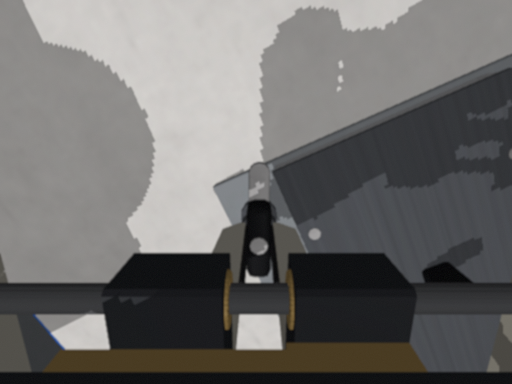

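>>> {"name": "jog_arm", "arguments": {
  "commands": [
    [[0,0,0],[0,0,0],0.15],
    [[0,0,0],[0,0,0],0.15],
    [[0,0,0],[0,0,0],0.15],
    [[0,0,0.06],[0,0,0],0.15],
    [[0,0,0.13],[0,0,0],0.15],
    [[0.1,-0.09,0.13],[0.0007,0,0.182],0.15],
    [[0.18,-0.17,0.13],[0.0007,0,0.182],0.15],
    [[0.25,-0.24,0.13],[0.0007,0,0.182],0.15],
    [[0.305,-0.289,0.13],[0.0007,0,0.182],0.15],
    [[0.305,-0.289,0.13],[0.0007,0,0.182],0.15]
  ]
}}

```text
t: 40.2
tool_pos: [0.6298, -0.2113, 0.1166]
orientation: [-1.674, -2.655, 0.004]
force: [-1.4, 0.6, -0.4]
opening: 0.0394
```

```bash
python3 - <<'E'
from h import *
goto([.6285,-.2085,.1],.65)
E
```

```text
pos [ 0.6298 -0.2113  0.1166] phi 0.4456 open 0.0394 F [-1.4  0.6 -0.4] q [-0.4   0.37  1.4  -0.    1.38 -0.85]
shift [-0.0021  0.0046 -0.0276] turn [ 0.0001 -0.0006  0.0325]
```

>>> {"name": "jog_arm", "arguments": {
  "commands": [
    [[-0.002,0.0046,-0.0276],[0,-0.0005,0.0325],0.15],
    [[-0.002,0.0046,-0.0276],[0,-0.0005,0.0325],0.15],
    [[-0.002,0.0046,-0.0276],[0,-0.0005,0.0325],0.15],
    [[-0.002,0.0046,-0.0276],[0,-0.0005,0.0325],0.15]
  ]
}}

```text
t: 40.7
tool_pos: [0.6291, -0.2086, 0.1012]
orientation: [1.399, 2.812, -0.001]
force: [0.5, 0.1, 0.6]
opening: 0.0393
```

```bash
python3 - <<'E'
from h import *
take('wrist','w28')
goto([.6285,-.2085,.1],.65)
E
```

```text
pos [ 0.6291 -0.2086  0.1012] phi 0.6481 open 0.0394 F [ 0.2 -1.   0. ] q [-0.4   0.37  1.42 -0.    1.35 -1.04]
shift [-0.0011  0.0001 -0.0021] turn [0.0002 0.0001 0.0003]
```

View pics/w28.png

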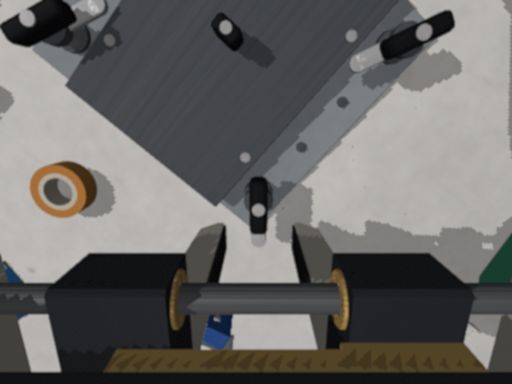

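>>> {"name": "jog_arm", "arguments": {
  "commands": [
    [[-0.0005,0,-0.05],[0,0,0],0.15],
    [[-0.0005,0,-0.09],[0,0,0],0.15],
    [[-0.0005,0,-0.1],[0,0,0],0.15],
    [[-0.0005,0,-0.1],[0,0,0],1],
    [[-0.0005,0,-0.1],[0,0,0],1],
    [[-0.0005,0,-0.1],[0,0,0],1],
    [[-0.0005,0,-0.1],[0,0,0],1]
  ],
  "newtons": 25
}}

```text
t: 41.62
tool_pos: [0.6292, -0.2093, 0.0427]
orientation: [1.398, 2.81, -0.002]
force: [-4.1, -0.9, 6.4]
opening: 0.0134
```

```bash
python3 - <<'E'
from h import *
goto([.6285,-.2085,.1],-.495)
E
```

```text
pos [ 0.6292 -0.2093  0.0427] phi 0.6479 open 0.0134 F [-4.1 -0.9  6.4] q [-0.4   0.43  1.46 -0.    1.25 -1.04]
shift [-0.0012  0.0013  0.0956] turn [ 0.0005  0.     -0.1819]
```

>>> {"name": "jog_arm", "arguments": {
  "commands": [
    [[0,0,0],[0,0,-0.182],1],
    [[0,0,0],[0,0,-0.182],1],
    [[0,0,0],[0,0,-0.182],1],
    [[0,0,0],[0,0,-0.182],1],
    [[0,0,0],[0,0,-0.182],1],
    [[0,0,0],[0,0,-0.182],1],
    [[0,0,0],[0,0,-0.182],1],
    [[0,0,0],[0,0,-0.182],1],
    [[0,0,0],[0,0,-0.182],1]
  ]
}}

```text
t: 42.75
tool_pos: [0.627, -0.2095, 0.0426]
orientation: [-2.698, -1.608, 0.01]
force: [-12.0, 0.2, 6.9]
opening: 0.0141
```

>>> {"name": "jog_arm", "arguments": {
  "commands": [
    [[0,0,0],[0,0,0],0.15],
    [[0,0,0],[0,0,0],0.15],
    [[0,0,0],[0,0,0],0.15],
    [[0,0,0.06],[0,0,0],0.15],
    [[0,0,0.2],[0,0,0],0.15],
    [[-0.2,0.1,0.35],[0,0,0],0.15],
    [[-0.3,0.1,0.35],[0,0,0],0.15],
    [[-0.3,0.1,0.35],[0,0,0],0.15]
  ]
}}

```text
t: 43.75
tool_pos: [0.4754, -0.1573, 0.2385]
orientation: [-2.698, -1.609, 0.009]
force: [1.0, -0.7, 1.3]
opening: 0.0396
```

```bash
python3 - <<'E'
from h import *
d=take('wrist','w29')
for r in robot.trace('wrist','cover'): print(round(r['p'],2),np.round(r['uv']),rect(d,r['pixels'],.025))
goto([.4345,-.1945,.1],-.495)
take('top','t29');take('scene','s29')
E
```

```text
0.85 [290. 109.] (array([ 534.8, -124.2]), 220.2, 150.5, 85.73)
0.67 [343.  20.] (array([633.3, -62.4]), 57.6, 26.0, 61.55)
pos [ 0.4749 -0.1572  0.2422] phi -0.4958 open 0.0399 F [ 1.3 -0.4  0.3] q [-0.42 -0.15  1.73 -0.    1.57  0.08]
shift [-0.0674 -0.0622 -0.237 ] turn [0.0009 0.     0.0001]
```

View pics/w29.png

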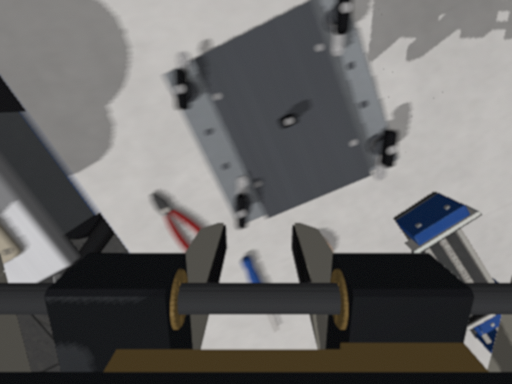

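View pics/s29.png

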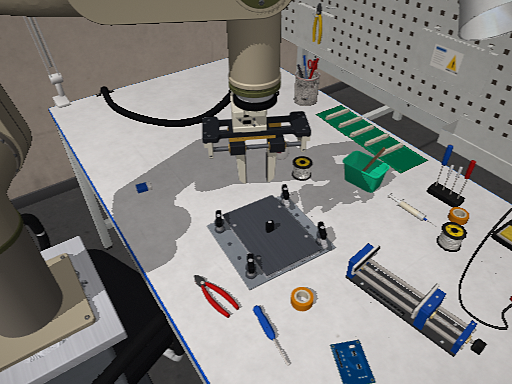

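>>> {"name": "jog_arm", "arguments": {
  "commands": [
    [[-0.067,-0.062,-0.15],[0.0009,0,0],0.15],
    [[-0.067,-0.062,-0.23],[0.0009,0,0],0.15],
    [[-0.067,-0.062,-0.23],[0.0009,0,0],0.15],
    [[-0.067,-0.062,-0.29],[0.0009,0,0],0.15],
    [[-0.067,-0.062,-0.332],[0.0009,0,0],0.15],
    [[-0.067,-0.062,-0.332],[0.0009,0,0],0.15],
    [[-0.067,-0.062,-0.332],[0.0009,0,0],1],
    [[-0.067,-0.062,-0.332],[0.0009,0,0],1],
    [[-0.067,-0.062,-0.332],[0.0009,0,0],1],
    [[-0.067,-0.062,-0.332],[0.0009,0,0],1]
  ],
  "newtons": 25
}}

```text
t: 45.2
tool_pos: [0.4343, -0.1938, 0.0403]
orientation: [-2.692, -1.604, 0.007]
force: [-16.8, 8.8, 16.4]
opening: 0.0138
```

```bash
python3 - <<'E'
from h import *
goto([.4345,-.1945,.1],-1.67)
E
```

```text
pos [ 0.4343 -0.1938  0.0403] phi -0.4958 open 0.0138 F [-16.8   8.8  16.4] q [-0.53 -0.03  1.99 -0.    1.19 -0.03]
shift [ 0.0004 -0.0012  0.0995] turn [-0.0014 -0.0007 -0.1869]
```

>>> {"name": "jog_arm", "arguments": {
  "commands": [
    [[-0.001,0,0],[0,0,-0.187],1],
    [[-0.001,0,0],[0,0,-0.187],1],
    [[-0.001,0,0],[0,0,-0.187],1],
    [[-0.001,0,0],[0,0,-0.187],1],
    [[-0.001,0,0],[0,0,-0.187],1],
    [[-0.001,0,0],[0,0,-0.187],1],
    [[-0.001,0,0],[0,0,-0.187],1],
    [[-0.001,0,0],[0,0,-0.187],1],
    [[-0.001,0,0],[0,0,-0.187],1]
  ]
}}

```text
t: 46.32
tool_pos: [0.4338, -0.1933, 0.0405]
orientation: [-3.128, 0.154, -0.001]
force: [-0.2, 5.4, -2.0]
opening: 0.0135
```

```bash
python3 - <<'E'
from h import *
goto([.6395,-.0495,.12],-.495)
print(robot.read_state()['wrist_torque'])
take('wrist','w30')
E
```

```text
pos [ 0.4338 -0.1933  0.0405] phi -1.6691 open 0.0135 F [-0.2  5.4 -2. ] q [-0.53 -0.04  2.    0.01  1.18  1.13]
shift [0.3429 0.2396 0.1326] turn [-0.0015 -0.0007  0.1869]
[0.78581532 0.01475678 0.36508962]
```

View pics/w30.png

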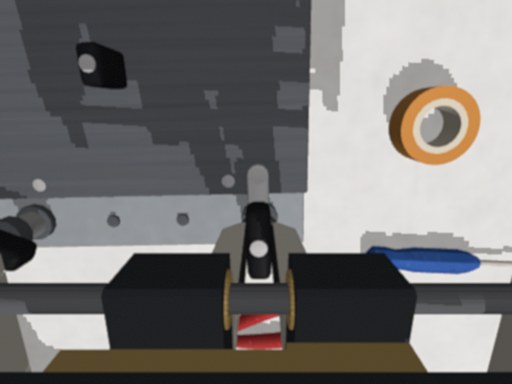

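>>> {"name": "jog_arm", "arguments": {
  "commands": [
    [[0,0,0],[0,0,0],0.15],
    [[0,0,0],[0,0,0],0.15],
    [[0,0,0],[0,0,0],0.15],
    [[0,0,0.06],[0,0,0],0.15],
    [[0,0,0.13],[0,0,0],0.15],
    [[0.08,0.06,0.13],[-0.0015,-0.0007,0.187],0.15],
    [[0.16,0.12,0.13],[-0.0015,-0.0007,0.187],0.15],
    [[0.24,0.18,0.13],[-0.0015,-0.0007,0.187],0.15],
    [[0.343,0.24,0.13],[-0.0015,-0.0007,0.187],0.15],
    [[0.343,0.24,0.13],[-0.0015,-0.0007,0.187],0.15]
  ]
}}

```text
t: 47.62
tool_pos: [0.6418, -0.0467, 0.1172]
orientation: [-2.861, -1.292, 0.001]
force: [-0.8, -0.4, -0.2]
opening: 0.0397
```

```bash
python3 - <<'E'
from h import *
goto([.6395,-.0495,.1],-.495)
E
```

```text
pos [ 0.6418 -0.0467  0.1172] phi -0.7227 open 0.0397 F [-0.8 -0.4 -0.2] q [-0.15  0.31  1.47  0.    1.36  0.57]
shift [-0.0038 -0.0046 -0.0286] turn [-0.0003 -0.0003  0.0362]
```

>>> {"name": "jog_arm", "arguments": {
  "commands": [
    [[-0.004,-0.0046,-0.0286],[-0.0003,-0.0003,0.0362],0.15],
    [[-0.004,-0.0046,-0.0286],[-0.0003,-0.0003,0.0362],0.15],
    [[-0.004,-0.0046,-0.0286],[-0.0003,-0.0003,0.0362],0.15],
    [[-0.004,-0.0046,-0.0286],[-0.0003,-0.0003,0.0362],0.15]
  ]
}}

```text
t: 48.12
tool_pos: [0.6397, -0.0497, 0.1005]
orientation: [2.699, 1.607, 0.001]
force: [0.2, -0.3, 0.1]
opening: 0.0393
```

```bash
python3 - <<'E'
from h import *
goto([.6395,-.0495,.042],-.495)
take('wrist','w31')
E
```

```text
pos [ 0.6397 -0.0497  0.1005] phi -0.4967 open 0.0393 F [ 0.2 -0.3  0.1] q [-0.16  0.32  1.49  0.    1.33  0.34]
shift [-0.0003  0.0003 -0.0974] turn [-0.      0.0001  0.0003]
```

View pics/w31.png

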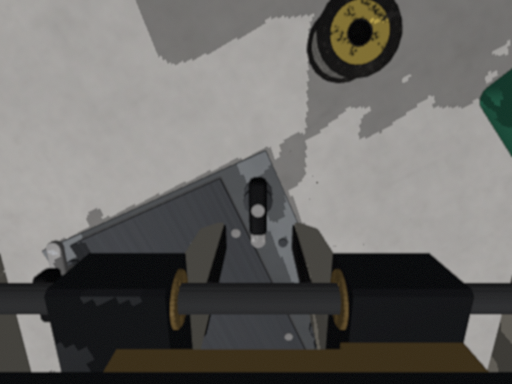

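Centred and aligned. Descend and grip.

>>> {"name": "jog_arm", "arguments": {
  "commands": [
    [[-0.001,0.0005,-0.05],[0,0,0],0.15],
    [[-0.001,0.0005,-0.09],[0,0,0],0.15],
    [[-0.001,0.0005,-0.098],[0,0,0],0.15],
    [[-0.001,0.0005,-0.098],[0,0,0],1],
    [[-0.001,0.0005,-0.098],[0,0,0],1],
    [[-0.001,0.0005,-0.098],[0,0,0],1],
    [[-0.001,0.0005,-0.098],[0,0,0],1]
  ],
  "newtons": 25
}}

```text
t: 49.05
tool_pos: [0.6392, -0.0491, 0.0431]
orientation: [2.699, 1.608, 0.002]
force: [-4.3, 1.8, 6.3]
opening: 0.0137
```

```bash
python3 - <<'E'
from h import *
goto([.6395,-.0495,.042],-1.67)
E
```

```text
pos [ 0.6392 -0.0491  0.0431] phi -0.4963 open 0.0137 F [-4.3  1.8  6.3] q [-0.16  0.38  1.53  0.    1.23  0.34]
shift [ 0.0005 -0.0007 -0.0018] turn [ 1.000e-04  2.000e-04 -1.868e-01]
```

>>> {"name": "jog_arm", "arguments": {
  "commands": [
    [[0,0,0],[0,0,-0.187],1],
    [[0,0,0],[0,0,-0.187],1],
    [[0,0,0],[0,0,-0.187],1],
    [[0,0,0],[0,0,-0.187],1],
    [[0,0,0],[0,0,-0.187],1],
    [[0,0,0],[0,0,-0.187],1],
    [[0,0,0],[0,0,-0.187],1],
    [[0,0,0],[0,0,-0.187],1],
    [[0,0,0],[0,0,-0.187],1]
  ]
}}

```text
t: 50.18
tool_pos: [0.6386, -0.0481, 0.0431]
orientation: [-3.138, 0.155, 0.001]
force: [-2.5, 4.2, 1.5]
opening: 0.0141
```

```bash
python3 - <<'E'
from h import *
goto([.446,-.035,.12],-.495)
print(robot.read_state()['wrist_torque'])
take('wrist','w32')
E
```

```text
pos [ 0.6386 -0.0481  0.0431] phi -1.6695 open 0.0141 F [-2.5  4.2  1.5] q [-0.16  0.38  1.53  0.    1.24  1.51]
shift [-0.321   0.0218  0.1282] turn [ 0.000e+00 -1.000e-04  1.869e-01]
[0.82226883 0.81228199 0.30893125]
```

View pics/w32.png

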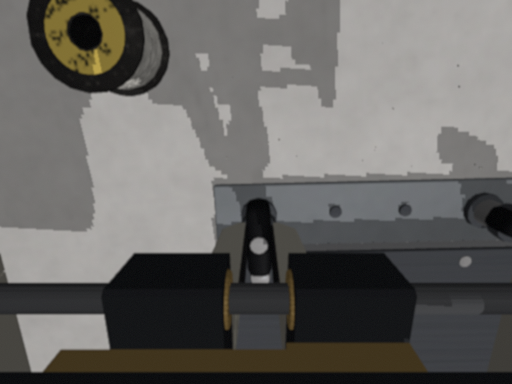

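Home, with stop torque 0.31 N·m. On to b.

>>> {"name": "jog_arm", "arguments": {
  "commands": [
    [[0,0,0],[0,0,0],0.15],
    [[0,0,0],[0,0,0],0.15],
    [[0,0,0],[0,0,0],0.15],
    [[0,0,0.06],[0,0,0],0.15],
    [[0,0,0.12],[0,0,0],0.15],
    [[-0.08,0.01,0.12],[0,0,0.187],0.15],
    [[-0.16,0.02,0.12],[0,0,0.187],0.15],
    [[-0.24,0.022,0.12],[0,0,0.187],0.15],
    [[-0.32,0.022,0.12],[0,0,0.187],0.15],
    [[-0.32,0.022,0.12],[0,0,0.187],0.15]
  ]
}}

```text
t: 51.48
tool_pos: [0.4431, -0.0346, 0.1141]
orientation: [-2.865, -1.287, 0.004]
force: [0.5, -0.2, -0.3]
opening: 0.0396
```

```bash
python3 - <<'E'
from h import *
goto([.446,-.035,.1],-.495)
E
```

```text
pos [ 0.4431 -0.0346  0.1141] phi -0.7261 open 0.0396 F [ 0.5 -0.2 -0.3] q [-0.19 -0.22  2.03 -0.    1.34  0.53]
shift [ 0.0048 -0.0006 -0.0235] turn [ 0.0001 -0.0004  0.0368]
```

>>> {"name": "jog_arm", "arguments": {
  "commands": [
    [[0.005,-0.0006,-0.0235],[0,-0.0004,0.0368],0.15],
    [[0.005,-0.0006,-0.0235],[0,-0.0004,0.0368],0.15],
    [[0.005,-0.0006,-0.0235],[0,-0.0004,0.0368],0.15],
    [[0.005,-0.0006,-0.0235],[0,-0.0004,0.0368],0.15]
  ]
}}

```text
t: 51.98
tool_pos: [0.4464, -0.0351, 0.1003]
orientation: [2.698, 1.608, 0.001]
force: [0.8, -0.2, -0.2]
opening: 0.0396
```

```bash
python3 - <<'E'
from h import *
goto([.446,-.035,.042],-.495)
take('wrist','w33')
E
```

```text
pos [ 0.4464 -0.0351  0.1003] phi -0.4961 open 0.0396 F [ 0.8 -0.2 -0.2] q [-0.19 -0.2   2.03 -0.    1.31  0.3 ]
shift [-0.0007  0.0002 -0.0972] turn [0.0001 0.0001 0.0002]
```

View pics/w33.png

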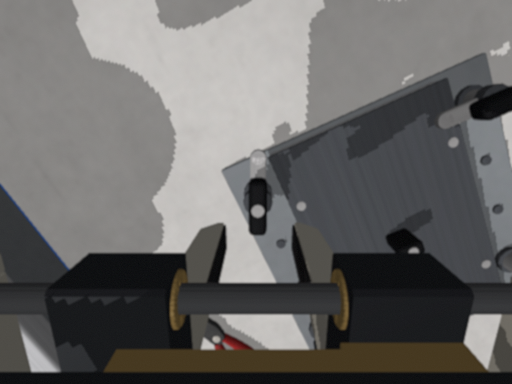

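>>> {"name": "jog_arm", "arguments": {
  "commands": [
    [[-0.001,0.0005,-0.05],[0,0,0],0.15],
    [[-0.001,0.0005,-0.09],[0,0,0],0.15],
    [[-0.001,0.0005,-0.098],[0,0,0],0.15],
    [[-0.001,0.0005,-0.098],[0,0,0],1],
    [[-0.001,0.0005,-0.098],[0,0,0],1],
    [[-0.001,0.0005,-0.098],[0,0,0],1],
    [[-0.001,0.0005,-0.098],[0,0,0],1]
  ],
  "newtons": 25
}}

```text
t: 52.9
tool_pos: [0.4458, -0.0345, 0.0425]
orientation: [2.698, 1.608, 0.001]
force: [-5.8, 1.2, 8.0]
opening: 0.0138
```

>>> {"name": "jog_arm", "arguments": {
  "commands": [
    [[0,0,0],[0,0,-0.187],1],
    [[0,0,0],[0,0,-0.187],1],
    [[0,0,0],[0,0,-0.187],1],
    [[0,0,0],[0,0,-0.187],1],
    [[0,0,0],[0,0,-0.187],1],
    [[0,0,0],[0,0,-0.187],1],
    [[0,0,0],[0,0,-0.187],1],
    [[0,0,0],[0,0,-0.187],1],
    [[0,0,0],[0,0,-0.187],1]
  ]
}}

```text
t: 54.02
tool_pos: [0.4454, -0.0337, 0.0425]
orientation: [-3.137, 0.155, 0.001]
force: [-2.9, 4.6, 0.7]
opening: 0.0137
```

```bash
python3 - <<'E'
from h import *
goto([.6275,-.209,.12],-.495)
print(robot.read_state()['wrist_torque'])
take('wrist','w34')
E
```

```text
pos [ 0.4454 -0.0337  0.0425] phi -1.6694 open 0.0137 F [-2.9  4.6  0.7] q [-0.19 -0.13  2.08  0.    1.19  1.48]
shift [ 0.3036 -0.2922  0.1291] turn [-0.     -0.0002  0.1869]
[0.84652643 0.68142664 0.41097905]
```

View pics/w34.png

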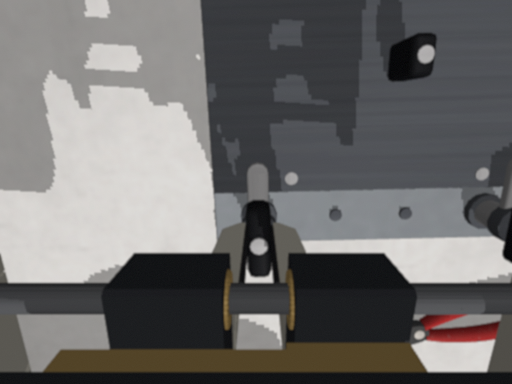

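b is home (stop torque 0.41). Now d.

>>> {"name": "jog_arm", "arguments": {
  "commands": [
    [[0,0,0],[0,0,0],0.15],
    [[0,0,0],[0,0,0],0.15],
    [[0,0,0],[0,0,0],0.15],
    [[0,0,0.06],[0,0,0],0.15],
    [[0,0,0.13],[0,0,0],0.15],
    [[0.08,-0.08,0.13],[0,0,0.187],0.15],
    [[0.16,-0.16,0.13],[0,0,0.187],0.15],
    [[0.24,-0.23,0.13],[0,0,0.187],0.15],
    [[0.304,-0.292,0.13],[0,0,0.187],0.15],
    [[0.304,-0.292,0.13],[0,0,0.187],0.15]
  ]
}}

```text
t: 55.32
tool_pos: [0.6288, -0.212, 0.1175]
orientation: [-2.865, -1.284, 0.005]
force: [-0.3, 0.8, 1.0]
opening: 0.0396
```

```bash
python3 - <<'E'
from h import *
goto([.6275,-.209,.1],-.495)
E
```

```text
pos [ 0.6288 -0.212   0.1175] phi -0.7282 open 0.0396 F [-0.3  0.8  1. ] q [-0.4   0.37  1.4  -0.    1.38  0.33]
shift [-0.0021  0.005  -0.0291] turn [ 0.     -0.0006  0.0371]
```

>>> {"name": "jog_arm", "arguments": {
  "commands": [
    [[-0.002,0.005,-0.029],[0,-0.0006,0.0371],0.15],
    [[-0.002,0.005,-0.029],[0,-0.0006,0.0371],0.15],
    [[-0.002,0.005,-0.029],[0,-0.0006,0.0371],0.15],
    [[-0.002,0.005,-0.029],[0,-0.0006,0.0371],0.15]
  ]
}}

```text
t: 55.82
tool_pos: [0.6278, -0.2091, 0.1005]
orientation: [2.698, 1.607, 0.0]
force: [0.6, 0.1, -0.3]
opening: 0.0396
```

```bash
python3 - <<'E'
from h import *
goto([.6275,-.209,.042],-.495)
take('wrist','w35')
E
```

```text
pos [ 0.6278 -0.2091  0.1005] phi -0.4964 open 0.0396 F [ 0.6  0.1 -0.3] q [-0.4   0.37  1.43 -0.    1.34  0.1 ]
shift [-0.0006  0.0002 -0.0975] turn [0.0001 0.0001 0.0002]
```

View pics/w35.png

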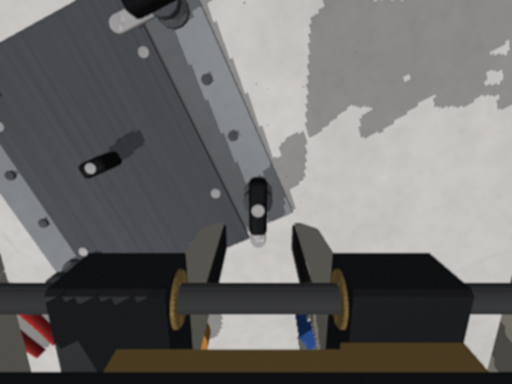

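>>> {"name": "jog_arm", "arguments": {
  "commands": [
    [[-0.001,0.0005,-0.05],[0,0,0],0.15],
    [[-0.001,0.0005,-0.09],[0,0,0],0.15],
    [[-0.001,0.0005,-0.098],[0,0,0],0.15],
    [[-0.001,0.0005,-0.098],[0,0,0],1],
    [[-0.001,0.0005,-0.098],[0,0,0],1],
    [[-0.001,0.0005,-0.098],[0,0,0],1],
    [[-0.001,0.0005,-0.098],[0,0,0],1]
  ],
  "newtons": 25
}}

```text
t: 56.75
tool_pos: [0.6273, -0.2088, 0.0432]
orientation: [2.698, 1.607, 0.001]
force: [-4.4, 2.0, 6.4]
opening: 0.014
```

>>> {"name": "jog_arm", "arguments": {
  "commands": [
    [[0,0,0],[0,0,-0.187],1],
    [[0,0,0],[0,0,-0.187],1],
    [[0,0,0],[0,0,-0.187],1],
    [[0,0,0],[0,0,-0.187],1],
    [[0,0,0],[0,0,-0.187],1],
    [[0,0,0],[0,0,-0.187],1],
    [[0,0,0],[0,0,-0.187],1],
    [[0,0,0],[0,0,-0.187],1],
    [[0,0,0],[0,0,-0.187],1]
  ]
}}

```text
t: 57.88
tool_pos: [0.6266, -0.2076, 0.0432]
orientation: [-3.137, 0.156, 0.003]
force: [-3.8, 4.5, 1.1]
opening: 0.0135
```

```bash
python3 - <<'E'
from h import *
goto([.47,-.14,.28],1.497-np.pi)
print(robot.read_state()['wrist_torque'])
take('wrist','w36')
E
```

```text
pos [ 0.6266 -0.2076  0.0432] phi -1.6703 open 0.0135 F [-3.8  4.5  1.1] q [-0.4   0.43  1.46 -0.    1.25  1.27]
shift [-0.2611  0.1127  0.3946] turn [-0.0001 -0.0003  0.0041]
[0.71792856 0.82802558 0.33868682]
```

View pics/w36.png

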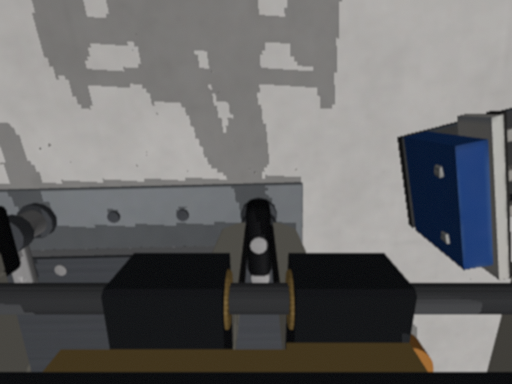

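>>> {"name": "jog_arm", "arguments": {
  "commands": [
    [[0,0,0],[0,0,0],0.15],
    [[0,0,0],[0,0,0],0.15],
    [[0,0,0],[0,0,0],0.15],
    [[0,0,0.06],[0,0,0],0.15],
    [[0,0,0.15],[0,0,0],0.15],
    [[0,0.06,0.25],[0,0,0],0.15],
    [[0,0.14,0.35],[0,0,0],0.15],
    [[0,0.14,0.4],[0,0,0],0.15],
    [[0,0.14,0.4],[0,0,0],0.15],
    [[0,0.14,0.4],[0,0,0],0.15]
  ]
}}

```text
t: 59.18
tool_pos: [0.6266, -0.1238, 0.2828]
orientation: [-3.137, 0.156, 0.003]
force: [-0.3, 0.1, -0.5]
opening: 0.0398
```

```bash
python3 - <<'E'
from h import *
d=take('wrist','w37')
for r in robot.trace('wrist','cover'): print(round(r['p'],2),np.round(r['uv']),rect(d,r['pixels'],.025))
for n in ['tape','eraser','solder','jar','cutters']:
    for r in robot.trace('wrist',n)[:1]: print(n,round(r['p'],2),np.round(unproj(d,r['uv'],.01)[0],3))
take('scene','s37'); t=take('top','t37')
for n in ['tape','eraser','solder','jar','cutters']:
    for r in robot.trace('top',n)[:1]: print('top',n,round(r['p'],2),np.round(unproj(t,r['uv'],.01)[0],3))
goto([.4,.3,.3],0)
E
```

```text
0.9 [261. 206.] (array([ 535.5, -123.7]), 219.7, 150.1, 85.99)
tape 0.83 [ 0.479 -0.316  0.01 ]
solder 0.76 [0.759 0.032 0.01 ]
jar 0.58 [0.766 0.154 0.01 ]
cutters 0.68 [ 0.33  -0.162  0.01 ]
top tape 0.59 [ 0.482 -0.312  0.01 ]
top eraser 0.65 [0.348 0.23  0.01 ]
top solder 0.79 [0.754 0.017 0.01 ]
top jar 0.88 [0.774 0.14  0.01 ]
top cutters 0.67 [ 0.335 -0.211  0.01 ]
pos [ 0.6267 -0.1236  0.2833] phi -1.6703 open 0.0394 F [-0.5  0.9 -0.3] q [-0.28  0.22  1.27 -0.    1.65  1.4 ]
shift [-0.3778  0.7061  0.0279] turn [ 2.000e-04 -3.000e-04  2.658e-01]
```

View pics/w37.png

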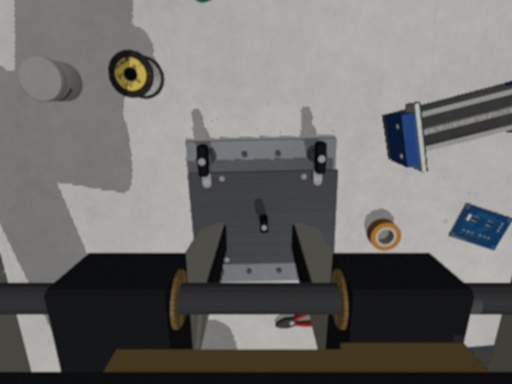

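View pics/s37.png

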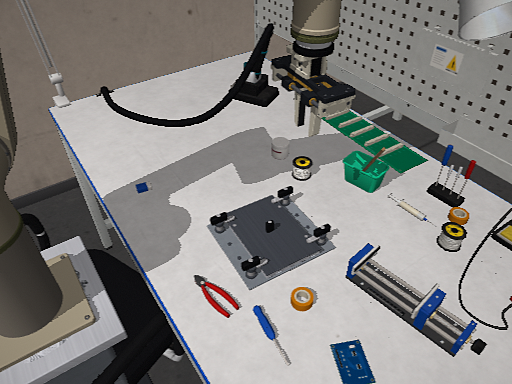

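```bash
python3 - <<'E'
from h import *
print(robot.close_job())
E
```

```text
the job is handed in; nothing more can be done
None
```

The job is done and handed in at about 59 s of the 210 s limit; close_job gave no verdict.

- **Connectors:** three were present, with conn_3 on top and conn_2 absent. I lifted conn_3 first, then conn_0 and conn_1. They lie side by side on the tray floor, none on another, as seen in the last picture before the cover went on.
- **Cover:** I set it on the rim by its grip. My last picture put it at (535.5, -123.7) mm, turned -4.0°. The fixture is at about (536.5, -122.3) mm, turned -4.2°, so the cover is within about 2 mm of centred. The separate fixture estimates disagreed with one another by 1 to 3 mm, against a 7 mm tolerance.
- **Clamps:** I turned c, a, b, d to about 1.25 rad, then c, a, b, d again to the stops. At each stop the wrist torque rose to 0.31–0.41 N·m, against the clamps' 0.05 N·m friction. The last pictures show the hook arms square over the cover.
- **Other things on the bench:** the top camera shows tape, eraser, solder and jar within about 15 mm of their first positions. The flush cutters read 22 mm off along y, which I put down to the arm partly hiding them; I never went near them.

No grasp slipped noticeably. The side force while gripping clamp c in the second round reached about 19 N, the highest I saw.

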